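# Glue-up of lid staves under retaining bars

## Task

Lay all the wooden staves flat and side by side in the glue-up jig, pushed home so that they lie close against the long fence and one another, with their ends close against the end stop. Then lay the two aluminium bars across them, one on each post, each resting flat, level and about centred with its other end on the fence, square to the staves. Only then press the plunger of the setting timer fully down and let it go; leave the glue bottle, the lidded bowl and the tin alone.

Things in the scene. Friction and masses are not known exactly. Their poses are not given: they have to be found in the camera images.
- jig: glue-up jig fixed to the bench: plywood base 10 mm thick (x -100 to +85, y -117.5 to +117.5 mm) with dark wood blocks on it. Origin on the bench, under the base, amid the blocks; x points to the end stop, y to the fence; the -x side is open. Staves lie along x, the first centred at (0, 68.5) mm, each next 28 mm towards -y; the bars lie along y, centred at x = +40 and -40 mm, y = 0
- jig_fence (a point): middle of the top of the fence: a block 150 mm long along the jig's x, 30 mm thick, inner face at jig y = +82.5, outer +112.5 mm; its top is 34 mm above the bench, 4 mm above the tops of staves lying on the base
- jig_stop (a point): middle of the end stop's top: a block whose face for the stave ends is at jig x = +60 mm (22 mm thick), from y = -52.5 to +82.5 mm, top 22 mm above the bench
- jig_post_far (a point): middle of the top of the far post: a block 28 mm (x) by 30 mm (y), centred at jig (+40, -97.5) mm, top 34 mm above the bench, level with the fence
- jig_post_near (a point): the same on the near post, at jig (-40, -97.5) mm; between the two posts is a free gap of 52 mm
- stave1: a pale hardwood stave, 120 x 28 x 20 mm, about 55 g; all staves are alike; origin at the middle of the solid, x along its length, y across its width, z through its 20 mm thickness; either broad face may be up; it starts lying flat on the bench to the robot's right; 3 or 4 staves are present (absent ones give None)
- stave2: a pale hardwood stave, 120 x 28 x 20 mm, about 55 g; all staves are alike; origin at the middle of the solid, x along its length, y across its width, z through its 20 mm thickness; either broad face may be up; it starts lying flat on the bench to the robot's right; 3 or 4 staves are present (absent ones give None)
- stave3: a pale hardwood stave, 120 x 28 x 20 mm, about 55 g; all staves are alike; origin at the middle of the solid, x along its length, y across its width, z through its 20 mm thickness; either broad face may be up; it starts lying flat on the bench to the robot's right; 3 or 4 staves are present (absent ones give None)
- stave4: a pale hardwood stave, 120 x 28 x 20 mm, about 55 g; all staves are alike; origin at the middle of the solid, x along its length, y across its width, z through its 20 mm thickness; either broad face may be up; it starts lying flat on the bench to the robot's right; 3 or 4 staves are present (absent ones give None)
- bar1: a plain aluminium retaining bar, 250 x 24 x 18 mm, about 0.28 kg; both bars are alike; origin at the middle of the solid, x along its length, y across its 24 mm width, z through its 18 mm thickness; either 24 mm wide face may be up; it starts lying flat on the bench to the robot's left
- bar2: a plain aluminium retaining bar, 250 x 24 x 18 mm, about 0.28 kg; both bars are alike; origin at the middle of the solid, x along its length, y across its 24 mm width, z through its 18 mm thickness; either 24 mm wide face may be up; it starts lying flat on the bench to the robot's left
- plunger (a joint): travel of the timer's spring plunger: 0 is up, 0.012 m is fully down on its stop; a spring of about 3 N at the top and 7.5 N at the stop brings it back up
- plunger_top (a point): centre of the flat top of the plunger's round black head, 42 mm across, 82 mm above the bench when up; it stands on the setting timer, a fixed grey box 66 x 66 x 50 mm with a white dial, which stands at the far left or far right corner of the work
- glue_bottle: a white glue bottle, 52 mm across and 140 mm high, origin at the centre of its underside; to be left alone; stands in the other far corner
- lidded_bowl: a turned wooden bowl with its lid on, 128 mm across, 104 mm high, origin at the centre of its underside; to be left alone
- tin: a white open tin, 80 mm across, 85 mm high, origin at the centre of its underside; to be left alone
There are look-alikes about, which are no part of the job. What is shaped like the stave1 but black or turquoise is not meant.

How it is judged:
By the outcome, as a careful person would: the job done as asked, in the order asked, and still so for the second after the job is handed in, with the robot touching nothing.
Of stave1, stave2, stave3, stave4 only 3 to 4 are there at a start; the rules pass over those that are not, and their reading is None.
At some moment in a run one of stave1, stave2, stave3, stave4, bar1, bar2 may be knocked a few centimetres aside while the robot is not near it.
Once in a run the grip may slacken for a moment while it holds something.
It also fails if it takes over 210 s, if anything falls off the work surface, if the arm or the gripper's body presses on something with over 40 N, if the wrist force passes 120 N, or if a joint passes its speed limit or range.

## Robot

A 6-joint arm with a two-finger parallel gripper is mounted at the origin on the work surface. World frame = base frame: x ahead of the robot, y to its left, z up, the work surface at z = 0. Lengths are in mm, angles in rad, forces in N, time in s.
With the tool pointing down it reaches from about 275 to 750 mm from the base axis. Payload 10.2 kg.
Tool frame: the origin (TCP) lies at the very end of the fingers, on their centre line; the grasp point (between the pads) lies 19 mm behind it; x points along the fingers, z is the direction in which the jaws open and shut, and the axes are right-handed (so a half turn about x gives the same grasp; the last joint's range is limited). The gripper opens to 85 mm and grips with 20 to 120 N. Pads are 22 mm wide; open, the fingers measure 114 mm over their backs; the gripper's body (76 mm by 85 mm) begins 54 mm behind the grasp point. The pads swing forward as they close: fully open they stand 13 mm farther back than shut.
Start: joints at [-0.223, 0.313, 1.498, -0, 1.331, -0.223], TCP at [525.006, -0.013, 231.294] pointing down, gripper open.
Joint ranges: [-2.94, 2.94], [-0.97, 2.17], [0.19, 2.56], [-1.23, 4.37], [0.02, 3.11], [-2.88, 2.88]. Speed limits (rad/s): [2.39, 2.39, 3.01, 3.14, 3.14, 3.14].

## Interface

Orientations are given as a unit quaternion [w, x, y, z].
In Python, from rig import sense, vision, job gives the robot as it stands. The module is installed in compiled form; this text tells all that it offers.
- The arm moves only by the shell command python3 -m pendant 'ROWS' [FORCE]. ROWS is JSON, a list of rows, each a list of 7 numbers: the turn, a rotation vector about the tool's x, y, z in rad, then the shift along the tool's x, y, z in cm, then the opening, from 0 (shut) to 1 (fully open). A call has exactly 5 rows; each row is the pose to reach, as a shift and turn from the pose commanded when the call began, along the tool's axes at that moment; what a row does not reach only later rows make up. A row lasts 1/8 s, in which the tool goes at most 62.5 mm and 10.7 degrees, less where a joint would pass 70% of its speed; a pose out of reach is approached as far as the arm can. A call with a gripper value outside its range is refused whole. The fingers move at their own pace and stop on an object; FORCE is the grip in N (left out, the last holds). Time passes only in rows, so rows that repeat a pose let the fingers close, or fill a call up. It gives the time, the measured TCP pose, the force and the opening at its end, in the units of the state.
- sense(): the state, without advancing time (a new reading comes with each control period).
- vision.capture(name): name is "scene" or "side" or "wrist"; returns the picture (480x640x3 uint8, red, green, blue); there is no depth.
- vision.calibration(name): a dict with "K" (3x3 intrinsics, pixels), "extrinsics" (4x4, takes a point from camera to world coordinates). Camera axes: x right, y up, looking along -z (the intrinsics and any distortion apply to the point x, -y, -z); pixel columns grow to the right and rows downward; lengths in mm; the calibration is good to about 2 mm. A picture is of the moment at which its call begins: read the wrist's pose just before it. calibration takes no time and is no camera call; for the wrist camera it gives the pose at the moment of the call.
- job.finish_job(): hands the job in, once; it reports no verdict.
The state is a dict: "time_s": time; "joints": joint angles; "dq": joint speeds; "tau": joint torques, N m; "eef_pos": TCP position; "ee_rot": TCP orientation; "force": force on the tool from outside, world axes, zero at the start; "wrist_torque": the same for the moment, N m; "grip_width": opening from 0.0 (shut) to 1.0 (fully open).
Only numpy, scipy, OpenCV 4.12 (cv2) and the standard library are available. Lean on these libraries where they do the work, as an engineer would, in place of code of your own. Each camera call takes 0.05 s, during which the arm holds its last target.

## Working session

There is one attempt and no reset: what is moved stays moved. The work goes in short steps, Python scripts to look and compute and a shell command to move; the robot and the scene stay as the last step left them, time stands still between calls to the robot, and variables do not carry over. Pictures are saved under pics/ and viewed, and the job is handed in when it is done.

```bash
ls; mkdir -p pics
python3 - <<'E'
from rig import sense, vision
import cv2
for n in ["scene","side","wrist"]:
    im=vision.capture(n); cv2.imwrite(f"pics/{n}0.png",im[:,:,::-1])
    c=vision.calibration(n); print(n,c)
print(sense())
E
```

```text
pics
scene {'K': array([[456.63774341,   0.        , 318.99914179],
       [  0.        , 456.63774341, 247.16207749],
       [  0.        ,   0.        ,   1.        ]]), 'extrinsics': array([[ 8.68749265e-01, -2.88193662e-01,  4.02764357e-01,
         1.01621892e+03],
       [ 4.94851195e-01,  4.72408312e-01, -7.29350863e-01,
        -9.59922681e+02],
       [ 1.99250663e-02,  8.32931450e-01,  5.53017352e-01,
         7.63266621e+02],
       [ 0.00000000e+00,  0.00000000e+00,  0.00000000e+00,
         1.00000000e+00]])}
side {'K': array([[482.00114778,   0.        , 309.70807953],
       [  0.        , 482.00114778, 240.55255796],
       [  0.        ,   0.        ,   1.        ]]), 'extrinsics': array([[-9.66656226e-01,  1.48525933e-01, -2.08604382e-01,
         2.39373634e+02],
       [-2.55663651e-01, -6.06057952e-01,  7.53213022e-01,
         9.58218889e+02],
       [-1.45546776e-02,  7.81430615e-01,  6.23822375e-01,
         9.64021537e+02],
       [ 0.00000000e+00,  0.00000000e+00,  0.00000000e+00,
         1.00000000e+00]])}
wrist {'K': array([[367.5166487 ,   0.        , 31
[... 472 characters left out ...]

{'time_s': 0.15, 'joints': array([-2.23421784e-01,  3.13318804e-01,  1.49822235e+00,  2.40397445e-05,
        1.33102539e+00, -2.23431299e-01]), 'dq': array([ 1.67904053e-04, -3.70643073e-03, -1.73186009e-03,  3.14829384e-04,
        1.73978373e-03, -1.19980868e-05]), 'tau': array([ 1.79854873e-03, -4.12368500e+01, -2.59796566e+01, -1.57318855e-04,
        3.17765021e-03, -3.62555340e-05]), 'eef_pos': array([5.24815500e+02, 2.44321892e-02, 2.30883052e+02]), 'ee_rot': array([7.06772764e-01, 8.30005645e-05, 7.07440631e-01, 8.56834908e-05]), 'force': array([-0.13812556,  0.30709459, -0.17372178]), 'wrist_torque': array([-0.08847057, -0.03414764, -0.02120854]), 'grip_width': 1.0006485368993205}
```

View pics/scene0.png

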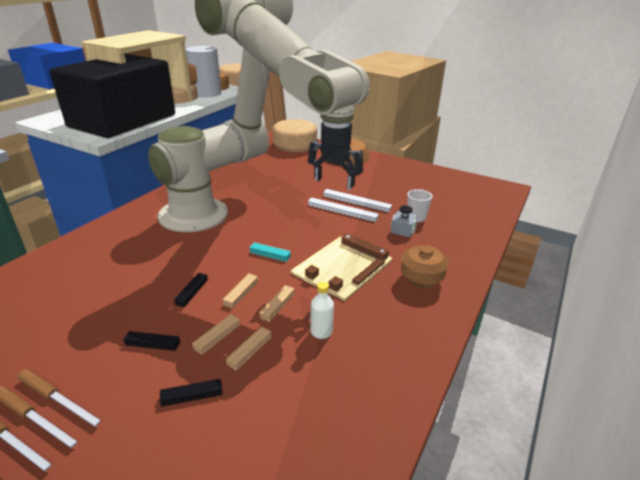

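View pics/side0.png

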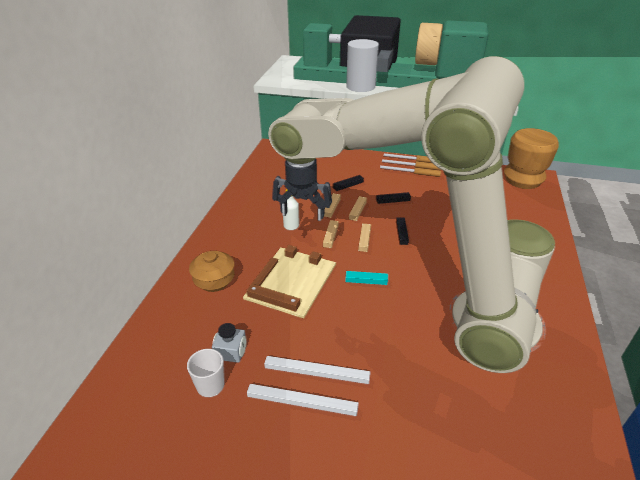

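View pics/wrist0.png

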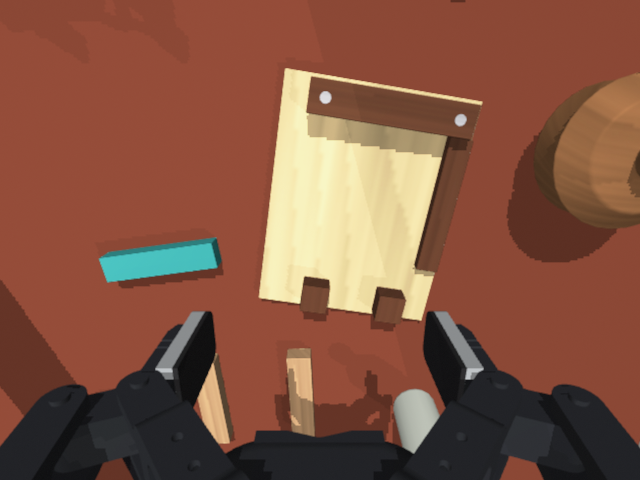

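```bash
cat > h.py <<'E'
import numpy as np, cv2
from rig import sense, vision, job
from scipy.spatial.transform import Rotation as R
def cap(n,name=None):
    c=vision.calibration(n); im=vision.capture(n)
    if name: cv2.imwrite(f"pics/{name}.png",im[:,:,::-1])
    return im,c
def ray(c,uv,z):
    K=c["K"];E=c["extrinsics"];uv=np.atleast_2d(np.asarray(uv,float))
    d=np.c_[(uv[:,0]-K[0,2])/K[0,0],-(uv[:,1]-K[1,2])/K[1,1],-np.ones(len(uv))]@E[:3,:3].T
    o=E[:3,3]; t=(z-o[2])/d[:,2]
    return o+t[:,None]*d
def proj(c,P):
    K=c["K"];E=c["extrinsics"];p=(np.atleast_2d(P)-E[:3,3])@E[:3,:3]
    return np.c_[K[0,0]*p[:,0]/-p[:,2]+K[0,2],K[1,1]*-p[:,1]/-p[:,2]+K[1,2]]
def pose():
    s=sense(); q=s["ee_rot"]; r=R.from_quat([q[1],q[2],q[3],q[0]])
    return np.array(s["eef_pos"]),r,s
def to(target,yaw=None):
    """shift in cm in tool axes to reach world target; yaw = world angle (deg) of jaw axis; tool down"""
    p,r,s=pose(); sh=r.inv().apply(np.asarray(target)-p)/10
    z=r.apply([0,0,1]); cur=np.degrees(np.arctan2(z[1],z[0]))
    if yaw is not None:
        c=np.cos(np.radians(yaw));s_=np.sin(np.radians(yaw))
        X=np.array([0,0,-1.]);Z=np.array([c,s_,0]);Y=np.cross(Z,X)
        rv=(r.inv()*R.from_matrix(np.c_[X,Y,Z])).as_rotvec()
    else: rv=np.zeros(3)
    print("pos",p.round(1),"yaw",cur.round(1),"rv",rv.round(3),"shift",sh.round(2),"F",s["force"].round(1),"w",round(s["grip_width"],3),"t",s["time_s"])
E
python3 -m pendant '[[0,0,0,-12,-25,0,1],[0,0,0,-12,-25,0,1],[0,0,0,-12,-25,0,1],[0,0,0,-12,-25,0,1],[0,0,0,-12,-25,0,1]]'
python3 - <<'E'
from h import *
im,c=cap("wrist","w1"); print(pose()[0])
E
```

```text
time_s: 0.78
eef_pos: [524.6, -252.8, 352.1]
ee_rot: [0.707, 0.001, 0.707, -0.001]
force: [-0.5, 0.8, -0.5]
grip_width: 1.001
[ 524.56527583 -254.61323116  352.63703088]
```

View pics/w1.png

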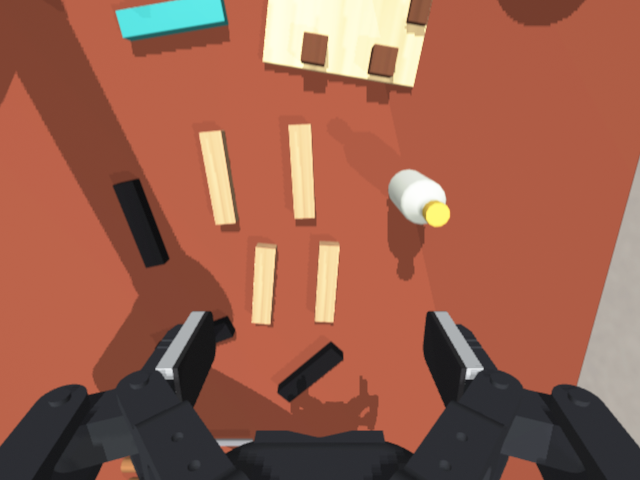

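Run:
```python
from h import *
K=np.array([[367.5166487,0,319.005],[0,367.5166487,238.9237],[0,0,1]])
E=np.array([[ 9.99999716e-01,-1.47445102e-04,7.38947973e-04,524.337],[-9.95e-05,.946238479,.323469831,83.083],[-7.469e-4,-.323469813,.946238195,372.591],[0,0,0,1]])
c0=dict(K=K,extrinsics=E)
P=ray(c0,[(287,69),(481,102),(421,321),(260,298)],10)[:,:2]
print(P.round(1),[np.linalg.norm(P[i]-P[i-3]).round(1) for i in range(4)])
loc=np.array([(-100,117.5),(85,117.5),(85,-117.5),(-100,-117.5)])
A=loc-loc.mean(0);B=P-P.mean(0); th=np.arctan2((A[:,0]*B[:,1]-A[:,1]*B[:,0]).sum(),(A*B).sum())
Rm=np.array([[np.cos(th),-np.sin(th)],[np.sin(th),np.cos(th)]])
o=P.mean(0)-Rm@loc.mean(0); print("jig",o,np.degrees(th)); print((P-(loc@Rm.T+o)).round(1))
# check post tops & fence screws
f=lambda l,z: proj(c0,np.r_[Rm@np.array(l)+o,z]).round(0)
for l in [(-54,-82.5),(-26,-82.5),(26,-82.5),(54,-82.5),(-75,82.5),(75,82.5),(75,112.5),(-75,112.5)]: print(l,f(l,34))
for n in ["scene","side"]:
    print(n,proj(vision.calibration(n),[np.r_[Rm@np.array(l)+o,10] for l in loc]).round(0).tolist())
im,c=cap("wrist","w2")
hsv=cv2.cvtColor(im,cv2.COLOR_RGB2HSV)
m=((hsv[...,0]>12)&(hsv[...,0]<30)&(hsv[...,2]>130)&(hsv[...,1]<150)).astype(np.uint8)*255
m[:110]=0;m[335:]=0
cs,_=cv2.findContours(m,cv2.RETR_EXTERNAL,cv2.CHAIN_APPROX_NONE)
for k in cs:
    if cv2.contourArea(k)<500: continue
    q=ray(c,k.reshape(-1,2),20)[:,:2].astype(np.float32)
    (cx,cy),(w,h),a=cv2.minAreaRect(q); 
    b=cv2.boxPoints(((cx,cy),(w,h),a)); e1=b[1]-b[0];e2=b[2]-b[1]; e=e1 if np.linalg.norm(e1)>np.linalg.norm(e2) else e2
    print("stave",round(cx,1),round(cy,1),round(w,1),round(h,1),"ang",np.degrees(np.arctan2(e[1],e[0])).round(1)%180)
to((0,0,0))
```

```text
[[ 495.3  120.8]
 [ 673.8   92.9]
 [ 639.2 -138.7]
 [ 458.9 -109.8]] [np.float64(180.8), np.float64(234.3), np.float64(182.5), np.float64(233.4)]
jig [574.20797574  -9.83828696] -8.83507871217511
[[ 1.8 -0.8]
 [-2.4 -0.3]
 [-1.   0.3]
 [ 1.6  0.8]]
(-54, -82.5) [[303. 286.]]
(-26, -82.5) [[331. 290.]]
(26, -82.5) [[380. 297.]]
(54, -82.5) [[407. 300.]]
(-75, 82.5) [[306. 113.]]
(75, 82.5) [[473. 140.]]
(75, 112.5) [[482. 105.]]
(-75, 112.5) [[311.  76.]]
scene [[340.0, 236.0], [392.0, 258.0], [344.0, 299.0], [290.0, 271.0]]
side [[303.0, 316.0], [242.0, 297.0], [280.0, 247.0], [335.0, 262.0]]
stave 444.3 -399.9 125.8 28.8 ang 83.7
stave 534.5 -397.3 125.6 28.2 ang 86.4
stave 678.2 -293.0 34.7 37.0 ang 102.3
stave 933.6 -366.3 69.3 271.1 ang 105.6
stave 393.9 -249.0 31.0 120.0 ang 93.1
stave 502.4 -241.3 28.3 120.0 ang 92.1
pos [ 524.8 -252.4  351.6] yaw -0.2 rv [0. 0. 0.] shift [ 35.1   25.11 -52.58] F [-1.1  0.8 -0.1] w 1.002 t 0.875
```

```bash
cat pics/../h.py | wc -l
```

```text
28
```

```bash
python3 -m pendant '[[-0.04,0,0,6,1.1,-2.25,1],[-0.04,0,0,12,1.1,-2.25,1],[-0.04,0,0,18,1.1,-2.25,1],[-0.04,0,0,24,1.1,-2.25,1],[-0.04,0,0,29,1.1,-2.25,1]]'
python3 - <<'E'
from h import *
cap("wrist","w3"); to((502.4,-241.3,2),2.1)
E
```

```text
time_s: 1.5
eef_pos: [501.8, -237.1, 58.8]
ee_rot: [0.706, -0.014, 0.707, 0.015]
force: [0.9, -0.4, -0.2]
grip_width: 0.999
pos [ 499.1 -235.3   52.9] yaw 2.3 rv [ 0.004 -0.009 -0.008] shift [ 5.09 -0.65  0.35] F [-4.2  2.4 -7.5] w 0.999 t 1.55
```

View pics/w3.png

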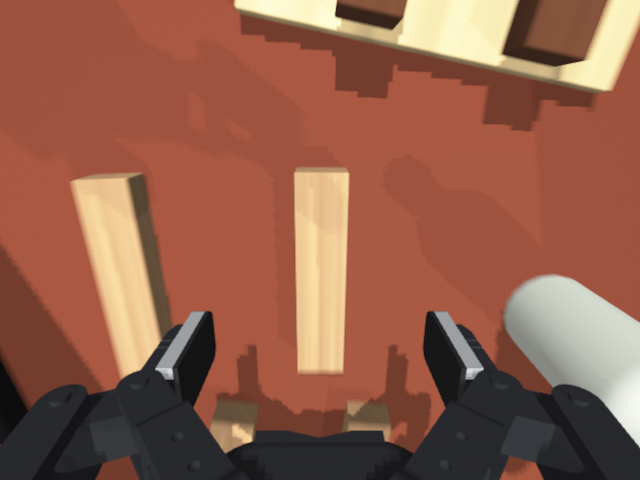

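```bash
python3 -m pendant '[[0,0,0,2,-0.6,0.3,1],[0,0,0,4,-0.6,0.3,1],[0,0,0,5,-0.6,0.3,1],[0,0,0,5,-0.6,0.3,1],[0,0,0,5,-0.6,0.3,1]]'
python3 -m pendant '[[0,0,0,0,0,0,0.2],[0,0,0,0,0,0,0.2],[0,0,0,0,0,0,0.2],[0,0,0,0,0,0,0.2],[0,0,0,0,0,0,0.2]]' 50
python3 - <<'E'
from h import *
cap("wrist","w4"); to((502.4,-241.3,2),2.1)
E
```

```text
time_s: 2.17
eef_pos: [506.2, -245.0, 12.3]
ee_rot: [0.707, -0.015, 0.707, 0.014]
force: [-0.3, -0.5, 0.1]
grip_width: 0.998
time_s: 2.8
eef_pos: [506.0, -245.1, 11.7]
ee_rot: [0.707, -0.014, 0.707, 0.014]
force: [-0.6, 0.6, 4.8]
grip_width: 0.307
pos [ 506.  -245.1   11.7] yaw 2.3 rv [0.003 0.001 0.   ] shift [ 0.97  0.39 -0.34] F [-0.3 -0.2  5.7] w 0.306 t 2.85
```

View pics/w4.png

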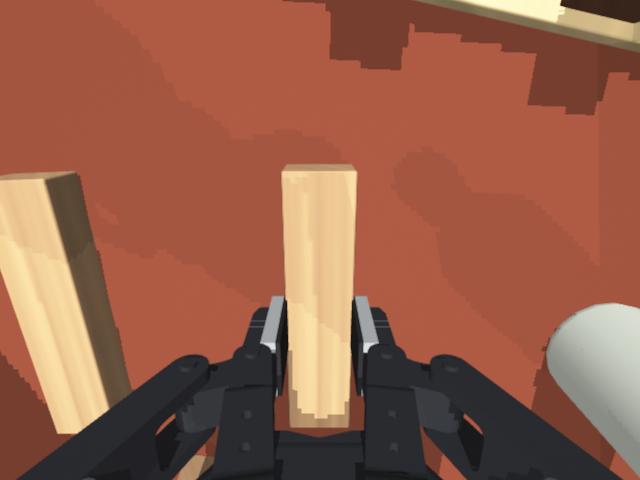

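```bash
python3 -m pendant '[[0,0,0,0,0,0,0.5],[0,0,0,0,0,0,0.5],[0,0,0,0.7,0.4,0,0.5],[0,0,0,0.7,0.4,0,0.5],[0,0,0,0.7,0.4,0,0.5]]'
python3 -m pendant '[[0,0,0,0,0,0,0.2],[0,0,0,0,0,0,0.2],[0,0,0,0,0,0,0.2],[0,0,0,0,0,0,0.2],[0,0,0,0,0,0,0.2]]' 50
python3 - <<'E'
from h import *
to((502.4,-241.3,2),2.1)
E
```

```text
time_s: 3.48
eef_pos: [505.6, -240.8, 4.2]
ee_rot: [0.707, -0.014, 0.707, 0.014]
force: [0.1, 0.6, 0.1]
grip_width: 0.499
time_s: 4.1
eef_pos: [505.8, -241.1, 4.6]
ee_rot: [0.707, -0.014, 0.707, 0.014]
force: [-0.1, 0.6, 5.0]
grip_width: 0.314
pos [ 505.8 -241.1    4.6] yaw 2.3 rv [0.003 0.001 0.001] shift [ 0.26 -0.01 -0.34] F [-0.1  0.6  5. ] w 0.314 t 4.1
```

```bash
python3 -m pendant '[[0,0,0,-5,0,0,0.2],[-0.18,0,0,-10,0,0,0.2],[-0.36,0,0,-15,0,0,0.2],[-0.54,0,0,-20,0,0,0.2],[-0.72,0,0,-22,0,0,0.2]]'
python3 -m pendant '[[-0.18,0,0,0,0,0,0.2],[-0.36,0,0,0,0,0,0.2],[-0.54,0,0,0,0,0,0.2],[-0.66,0,0,0,0,0,0.2],[-0.66,0,0,0,0,0,0.2]]'
python3 - <<'E'
from h import *
to((520,32,230),81.2)
E
```

```text
time_s: 4.72
eef_pos: [505.9, -241.1, 226.8]
ee_rot: [0.656, -0.265, 0.655, 0.263]
force: [0.2, -0.3, -1.0]
grip_width: 0.314
time_s: 5.35
eef_pos: [505.3, -240.8, 223.7]
ee_rot: [0.536, -0.46, 0.537, 0.461]
force: [-0.1, -0.7, -0.2]
grip_width: 0.316
pos [ 505.3 -240.8  223.7] yaw 81.3 rv [ 0.002  0.001 -0.001] shift [-0.61  2.68 27.18] F [-0.1 -0.7 -0.2] w 0.316 t 5.35
```

```bash
python3 -m pendant '[[0,0,0,-1,0.5,6,0.2],[0,0,0,-2,1,12,0.2],[0,0,0,-3,1.5,18,0.2],[0,0,0,-4,2,24,0.2],[0,0,0,-4,2.7,27,0.2]]'
python3 -m pendant '[[0,0,0,0,0,0,0.2],[0,0,0,0,0,0,0.2],[0,0,0,0,0,0,0.2],[0,0,0,0,0,0,0.2],[0,0,0,0,0,0,0.2]]'
python3 - <<'E'
from h import *
cap("wrist","w5"); to((576.7,32,150),81.2)
E
```

```text
time_s: 5.98
eef_pos: [519.4, 32.8, 264.8]
ee_rot: [0.537, -0.461, 0.536, 0.461]
force: [0.9, -0.4, -0.8]
grip_width: 0.315
time_s: 6.6
eef_pos: [519.5, 29.7, 264.2]
ee_rot: [0.536, -0.461, 0.536, 0.461]
force: [0.9, -0.4, -0.9]
grip_width: 0.318
pos [519.5  29.8 264.3] yaw 81.3 rv [ 0.002 -0.    -0.   ] shift [11.43 -5.62  1.08] F [0.3 1.  0.2] w 0.319 t 6.65
```

View pics/w5.png

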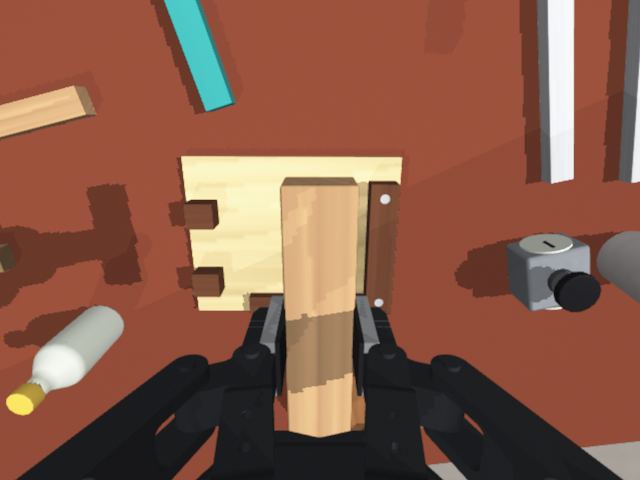

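Run:
```python
import cv2
im=cv2.imread("pics/w5.png")[140:330,170:420]; cv2.imwrite("pics/w5z.png",cv2.resize(im,None,fx=3.1,fy=3.1,interpolation=cv2.INTER_NEAREST))
```

```text
(no output)
```

View pics/w5z.png

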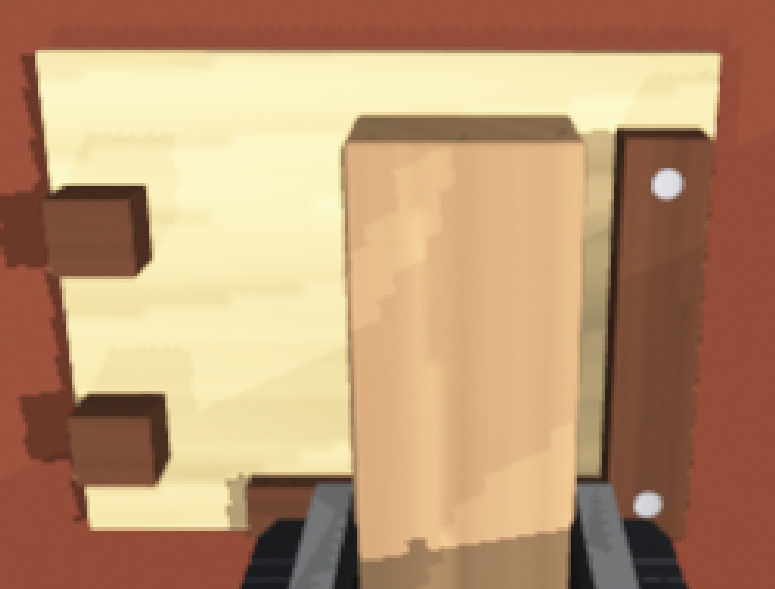

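```bash
cat >> h.py <<'E'
def fit(P,loc):
    A=loc-loc.mean(0);B=P-P.mean(0); th=np.arctan2((A[:,0]*B[:,1]-A[:,1]*B[:,0]).sum(),(A*B).sum())
    Rm=np.array([[np.cos(th),-np.sin(th)],[np.sin(th),np.cos(th)]]); o=P.mean(0)-Rm@loc.mean(0)
    return o,Rm,np.degrees(th),P-(loc@Rm.T+o)
E
python3 - <<'E'
from h import *
c=vision.calibration("wrist")
D=[(625,138,34,-75,82.5),(712,138,34,-75,112.5),(45,197,34,-54,-112.5),(135,197,34,-54,-82.5),(137,275,34,-26,-82.5),(48,275,34,-26,-112.5),(70,408,34,26,-112.5),(157,408,34,26,-82.5),(155,487,34,54,-82.5),(72,485,34,54,-112.5),(36,51,10,-100,-117.5),(720,52,10,-100,117.5),(90,528,10,85,-117.5)]
P=np.array([ray(c,[(170+u/3.1,140+v/3.1)],z)[0,:2] for u,v,z,_,_ in D]); loc=np.array([d[3:] for d in D],float)
o,Rm,th,res=fit(P,loc); print(o,th); print((res@Rm).round(1))
E
```

```text
[572.99253232  -7.66250678] -9.005000851249337
[[ 0.7 -0.9]
 [ 0.5 -2.3]
 [ 0.6  1.4]
 [ 0.5  1.5]
 [-0.3 -0.2]
 [-0.1 -0.7]
 [-2.5  1.6]
 [-2.7  2.6]
 [ 0.7 -0.7]
 [ 0.1 -0.9]
 [ 1.4  0.1]
 [ 0.4 -1.5]
 [ 0.6  0.1]]
```

```bash
cat >> h.py <<'E'
JO=np.array([573.3,-8.3]);JT=-8.95
def J(x,y):
    a=np.radians(JT); return JO+np.array([[np.cos(a),-np.sin(a)],[np.sin(a),np.cos(a)]])@np.array([x,y],float)
def inJ(p):
    a=np.radians(JT); return np.array([[np.cos(a),np.sin(a)],[-np.sin(a),np.cos(a)]])@(np.asarray(p)[:2]-JO)
def jto(x,y,z,yaw=90+JT):
    print("now jig",inJ(pose()[0]).round(1)); to((*J(x,y),z),yaw)
E
python3 - <<'E'
from h import *
jto(-5,42,60)
E
```

```text
now jig [-59.1  29.3]
pos [519.5  29.8 264.3] yaw 81.3 rv [ 0.005 -0.    -0.   ] shift [20.43 -5.42  1.25] F [0.3 1.  0.2] w 0.319 t 6.65
```

```bash
python3 -m pendant '[[0,0,0,4,-3,1,0.2],[0.005,0,0,8,-5.4,1.25,0.2],[0.005,0,0,13,-5.4,1.25,0.2],[0.005,0,0,18,-5.4,1.25,0.2],[0.005,0,0,20.4,-5.4,1.25,0.2]]'
python3 -m pendant '[[0,0,0,0,0,0,0.2],[0,0,0,0,0,0,0.2],[0,0,0,0,0,0,0.2],[0,0,0,0,0,0,0.2],[0,0,0,0,0,0,0.2]]'
python3 - <<'E'
from h import *
cap("wrist","w6"); jto(-5,42,17)
E
```

```text
time_s: 7.28
eef_pos: [573.5, 34.4, 57.5]
ee_rot: [0.537, -0.458, 0.538, 0.461]
force: [-0.1, -0.2, -0.7]
grip_width: 0.316
time_s: 7.9
eef_pos: [574.8, 34.3, 60.7]
ee_rot: [0.538, -0.46, 0.537, 0.459]
force: [0.3, 0.0, -1.0]
grip_width: 0.314
now jig [-5.2 42.3]
pos [574.8  34.3  60.5] yaw 81.1 rv [0. 0. 0.] shift [ 4.35 -0.01 -0.03] F [-0.5 -0.1 -0.7] w 0.32 t 7.95
```

View pics/w6.png

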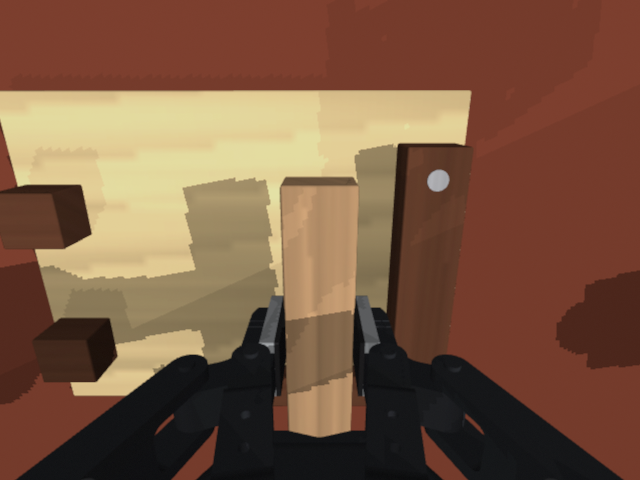

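```bash
python3 -m pendant '[[0,0,0,2,0,0,0.2],[0,0,0,4,0,0,0.2],[0,0,0,4.5,0,0,0.2],[0,0,0,4.5,0,0,0.2],[0,0,0,4.5,0,0,0.2]]'
python3 -m pendant '[[0,0,0,0,-0.2,0,0.2],[0,0,0,0,-0.4,0,0.2],[0,0,0,0,-0.5,0,0.2],[0,0,0,0,-0.5,0,0.2],[0,0,0,0,-0.5,0,0.2]]'
python3 - <<'E'
from h import *
jto(0,42,15)
E
```

```text
time_s: 8.57
eef_pos: [575.1, 34.3, 15.9]
ee_rot: [0.538, -0.46, 0.537, 0.459]
force: [-0.4, -0.9, -0.8]
grip_width: 0.311
time_s: 9.2
eef_pos: [579.6, 33.6, 15.3]
ee_rot: [0.537, -0.46, 0.537, 0.46]
force: [0.0, -0.3, -1.3]
grip_width: 0.317
now jig [-0.3 42.4]
pos [579.6  33.6  15.3] yaw 81.1 rv [ 0.  0. -0.] shift [ 0.03 -0.03 -0.04] F [ 0.  -0.3 -1.3] w 0.317 t 9.2
```

Not on the base or stop yet; go down 1 mm and forward another 4 mm.

```bash
python3 -m pendant '[[0,0,0,0.1,-0.1,0,0.2],[0,0,0,0.1,-0.2,0,0.2],[0,0,0,0.1,-0.3,0,0.2],[0,0,0,0.1,-0.4,0,0.2],[0,0,0,0.1,-0.4,0,0.2]]'
python3 - <<'E'
from h import *
jto(0,42,15)
E
```

```text
time_s: 9.82
eef_pos: [580.3, 33.5, 14.6]
ee_rot: [0.535, -0.457, 0.539, 0.462]
force: [-20.0, 1.2, 18.0]
grip_width: 0.312
now jig [ 0.4 42.4]
pos [580.3  33.5  14.6] yaw 81.1 rv [ 0.001 -0.001 -0.009] shift [-0.04  0.04 -0.04] F [-20.    1.2  18. ] w 0.312 t 9.825
```

```bash
python3 -m pendant '[[0,0,0,0,0.3,0,0.45],[0,0,0,0,0.3,0,0.45],[0,0,0,0,0.3,0,0.45],[0,0,0,-2,0.3,0,0.45],[0,0,0,-5,0.3,0,0.45]]'
python3 -m pendant '[[0,0,0,0,0,-2,0],[0,0,0,0,0,-4.5,0],[0,0,0,0,0,-4.5,0],[0,0,0,0,0,-4.5,0],[0,0,0,0,0,-4.5,0]]'
python3 - <<'E'
from h import *
cap("wrist","w7");jto(0,-3,14)
E
```

```text
time_s: 10.45
eef_pos: [580.3, 33.4, 64.2]
ee_rot: [0.537, -0.459, 0.538, 0.46]
force: [0.5, 0.4, 1.3]
grip_width: 0.447
time_s: 11.08
eef_pos: [573.6, -10.5, 64.0]
ee_rot: [0.537, -0.46, 0.537, 0.46]
force: [-0.5, -0.6, 0.2]
grip_width: 0.001
now jig [ 0.7 -2.1]
pos [573.7 -10.5  64.1] yaw 81.1 rv [ 0.001  0.    -0.   ] shift [ 5.01  0.07 -0.09] F [ 0.2  0.6 -0.3] w -0.004 t 11.125
```

View pics/w7.png

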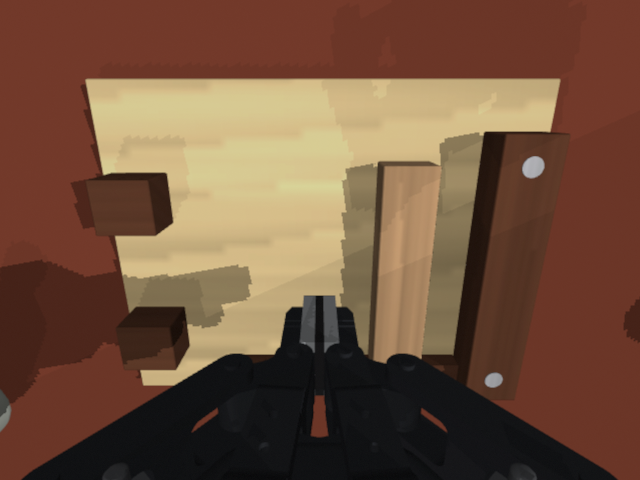

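```bash
python3 -m pendant '[[0,0,0,2.5,0,0,0],[0,0,0,4.9,0,0,0],[0,0,0,4.9,0,0.5,0],[0,0,0,4.9,0,1.2,0],[0,0,0,4.9,0,2,0]]'
python3 -m pendant '[[0,0,0,0,0,0.6,0],[0,0,0,0,0,1.2,0],[0,0,0,0,0,1.8,0],[0,0,0,0,0,2.2,0],[0,0,0,0,0,2.2,0]]'
python3 - <<'E'
from h import *
cap("wrist","w8");jto(0,41,15)
E
```

```text
time_s: 11.75
eef_pos: [577.4, 9.3, 16.4]
ee_rot: [0.538, -0.46, 0.537, 0.459]
force: [-0.6, -0.1, 0.5]
grip_width: -0.002
time_s: 12.38
eef_pos: [580.2, 30.8, 15.2]
ee_rot: [0.537, -0.46, 0.537, 0.46]
force: [-0.2, -0.9, -0.1]
grip_width: 0.001
now jig [ 0.7 39.4]
pos [580.1  30.6  15.2] yaw 81.1 rv [ 0.001  0.    -0.   ] shift [0.02 0.07 0.16] F [-0.1 -0.2 -0.3] w -0.002 t 12.425
```

View pics/w8.png

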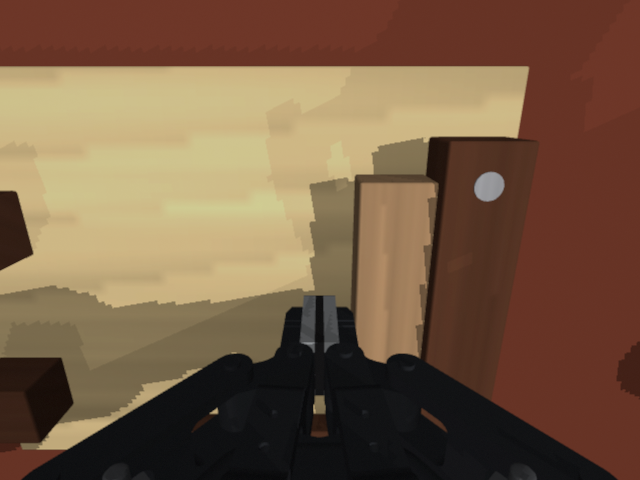

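```bash
python3 -m pendant '[[0,0,0,0,0,0.1,0],[0,0,0,0,0,0.2,0],[0,0,0,0,0,0.3,0],[0,0,0,0,0,0.4,0],[0,0,0,0,0,0.4,0]]'
python3 - <<'E'
from h import *
jto(0,41,15)
E
```

```text
time_s: 13.05
eef_pos: [580.4, 31.9, 15.3]
ee_rot: [0.536, -0.46, 0.539, 0.459]
force: [-4.1, -14.7, 1.3]
grip_width: 0.002
now jig [ 0.8 40.8]
pos [580.4  31.9  15.3] yaw 81.1 rv [ 0.001 -0.004 -0.001] shift [0.03 0.08 0.02] F [ -4.1 -14.7   1.3] w 0.002 t 13.05
```

```bash
python3 -m pendant '[[0,0,0,0,0,-1,0.2],[0,0,0,-5,0,-3,1],[0.18,0,0,-10,0,-6,1],[0.36,0,0,-15,0,-12,1],[0.54,0,0,-21,1,-18,1]]'
python3 - <<'E'
from h import *
to((470,-250,300),2)
E
```

```text
time_s: 13.68
eef_pos: [550.5, -116.7, 200.0]
ee_rot: [0.641, -0.298, 0.641, 0.298]
force: [-0.3, 0.5, -0.2]
grip_width: 0.999
pos [ 550.5 -116.7  200. ] yaw 49.8 rv [ 0.834  0.    -0.   ] shift [-10.    -2.46 -15.38] F [-0.3  0.5 -0.2] w 0.999 t 13.675
```

```bash
python3 -m pendant '[[0.18,0,0,-5,-1,-5,1],[0.36,0,0,-8,-2,-10,1],[0.54,0,0,-10,-2.5,-15.4,1],[0.72,0,0,-10,-2.5,-15.4,1],[0.83,0,0,-10,-2.5,-15.4,1]]'
python3 -m pendant '[[0,0,0,0,0,0,1],[0,0,0,0,0,0,1],[0,0,0,0,0,0,1],[0,0,0,0,0,0,1],[0,0,0,0,0,0,1]]'
cat >> h.py <<'E'
def staves(name="tmp",lo=100,hi=345):
    im,c=cap("wrist",name)
    hsv=cv2.cvtColor(im,cv2.COLOR_RGB2HSV)
    m=((hsv[...,0]>10)&(hsv[...,0]<30)&(hsv[...,2]>110)&(hsv[...,1]<160)).astype(np.uint8)*255
    m=cv2.morphologyEx(m,cv2.MORPH_OPEN,np.ones((3,3),np.uint8))
    cs,_=cv2.findContours(m,cv2.RETR_EXTERNAL,cv2.CHAIN_APPROX_NONE)
    for k in cs:
        if cv2.contourArea(k)<800: continue
        q=ray(c,k.reshape(-1,2),20)[:,:2].astype(np.float32)
        (cx,cy),(w,h),a=cv2.minAreaRect(q)
        if max(w,h)>170: continue
        b=cv2.boxPoints(((cx,cy),(w,h),a)); e1=b[1]-b[0];e2=b[2]-b[1]; e=e1 if np.linalg.norm(e1)>np.linalg.norm(e2) else e2
        print("stave px",k.reshape(-1,2).mean(0).round(),round(cx,1),round(cy,1),round(w,1),round(h,1),"ang",np.degrees(np.arctan2(e[1],e[0])).round(1)%180)
E
python3 - <<'E'
from h import *
staves("w9"); to((394,-249,60),3)
E
```

```text
time_s: 14.3
eef_pos: [471.1, -250.2, 298.9]
ee_rot: [0.707, -0.014, 0.707, 0.014]
force: [0.3, 0.5, -0.4]
grip_width: 1.001
time_s: 14.92
eef_pos: [471.5, -249.6, 298.7]
ee_rot: [0.707, -0.016, 0.707, 0.016]
force: [0.2, -0.7, 0.5]
grip_width: 0.998
stave px [362. 303.] 533.3 -396.7 127.4 30.7 ang 86.6
stave px [293. 302.] 443.9 -399.6 127.9 28.6 ang 83.9
stave px [252. 183.] 394.0 -249.0 30.0 120.6 ang 94.9
pos [ 471.5 -249.6  298.7] yaw 2.6 rv [-0.007  0.     0.   ] shift [23.87  0.41 -7.74] F [ 0.2  0.2 -0.1] w 1.005 t 14.975
```

View pics/w9.png

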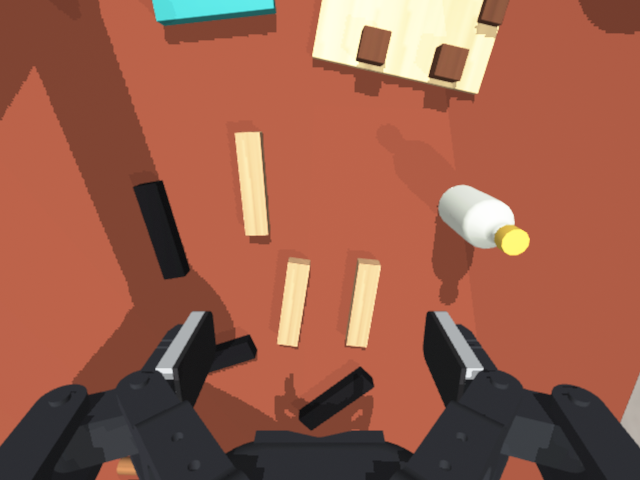

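```bash
python3 -m pendant '[[-0.02,0,0,6,0.2,-4,1],[-0.02,0,0,12,0.4,-7.8,1],[-0.02,0,0,18,0.4,-7.8,1],[-0.02,0,0,23,0.4,-7.8,1],[-0.02,0,0,23.5,0.4,-7.8,1]]'
python3 -m pendant '[[0,0,0,1,0,0,1],[0,0,0,3,0,0,1],[0,0,0,5,0,0,1],[0,0,0,6,0,0,1],[0,0,0,6,0,0,1]]'
python3 - <<'E'
from h import *
cap("wrist","w10"); to((394,-249,4),4)
E
```

```text
time_s: 15.6
eef_pos: [391.9, -247.7, 61.2]
ee_rot: [0.705, -0.021, 0.708, 0.025]
force: [0.5, -0.1, 0.5]
grip_width: 0.998
time_s: 16.23
eef_pos: [393.9, -249.5, 4.3]
ee_rot: [0.707, -0.023, 0.706, 0.023]
force: [-0.3, 0.1, 0.8]
grip_width: 1.003
pos [ 393.9 -249.6    4.6] yaw 3.7 rv [-0.005  0.001  0.001] shift [0.06 0.06 0.01] F [ 0.2 -0.1  0.4] w 0.995 t 16.275
```

View pics/w10.png

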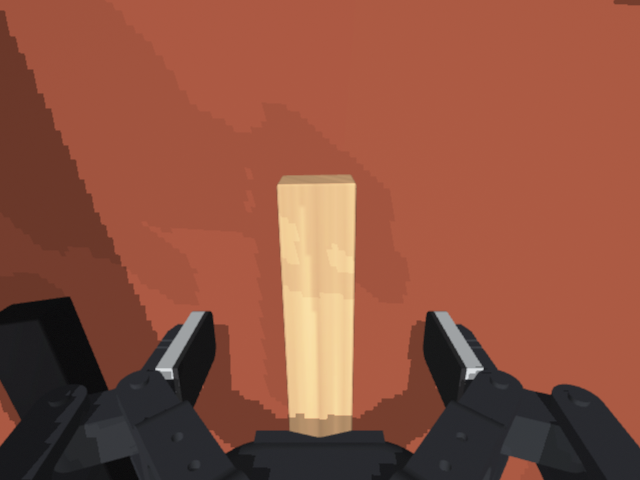

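```bash
python3 -m pendant '[[0,0,0,0,0,0,0.2],[0,0,0,0,0,0,0.2],[0,0,0,0,0,0,0.2],[0,0,0,0,0,0,0.2],[0,0,0,0,0,0,0.2]]' 50
python3 -m pendant '[[0,0,0,-4,0,0,0.2],[-0.18,0,0,-8,0,0,0.2],[-0.36,0,0,-11,0,0,0.2],[-0.54,0,0,-13,0,0,0.2],[-0.72,0,0,-13,0,0,0.2]]'
python3 - <<'E'
from h import *
jto(-5,14,120)
E
```

```text
time_s: 16.9
eef_pos: [393.6, -249.4, 4.1]
ee_rot: [0.707, -0.023, 0.707, 0.023]
force: [-1.0, 0.7, 5.4]
grip_width: 0.312
time_s: 17.52
eef_pos: [393.8, -249.6, 135.1]
ee_rot: [0.653, -0.273, 0.652, 0.271]
force: [0.4, 0.2, -0.6]
grip_width: 0.31
now jig [-139.8 -266.2]
pos [ 393.8 -249.6  135.1] yaw 45.3 rv [-0.624 -0.001  0.003] shift [ 1.49  5.43 30.62] F [ 0.4  0.2 -0.6] w 0.31 t 17.525
```

```bash
python3 -m pendant '[[-0.18,0,0,0,1,5,0.2],[-0.36,0,0,0,2,11,0.2],[-0.54,0,0,0,3,17,0.2],[-0.62,0,0,0.5,4,23,0.2],[-0.62,0,0,1.5,5.4,29,0.2]]'
python3 -m pendant '[[0,0,0,0,0,1.5,0.2],[0,0,0,0,0,1.5,0.2],[0,0,0,0,0,1.5,0.2],[0,0,0,0,0,1.5,0.2],[0,0,0,0,0,1.5,0.2]]'
python3 - <<'E'
from h import *
cap("wrist","w11"); jto(-5,14,16)
E
```

```text
time_s: 18.15
eef_pos: [561.5, -4.2, 118.7]
ee_rot: [0.54, -0.457, 0.539, 0.457]
force: [0.2, -0.9, -0.9]
grip_width: 0.308
time_s: 18.77
eef_pos: [562.7, 8.0, 118.9]
ee_rot: [0.54, -0.457, 0.54, 0.456]
force: [0.5, 0.5, -0.7]
grip_width: 0.313
now jig [-13.   14.7]
pos [562.7   8.2 118.8] yaw 80.4 rv [-0.01 -0.    0.  ] shift [10.28 -0.8  -0.06] F [ 0.   0.2 -0.5] w 0.317 t 18.825
```

View pics/w11.png

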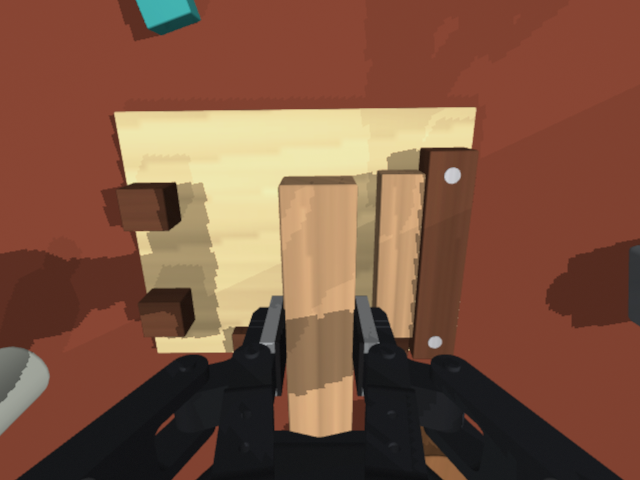

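```bash
python3 -m pendant '[[-0.01,0,0,4,-0.8,0,0.2],[-0.01,0,0,8,-0.8,0,0.2],[-0.01,0,0,9.5,-0.8,0,0.2],[-0.01,0,0,10.4,-0.8,0,0.2],[-0.01,0,0,10.5,-0.8,0,0.2]]'
python3 -m pendant '[[0,0,0,0,-0.2,0,0.2],[0,0,0,0,-0.4,0,0.2],[0,0,0,0,-0.6,0,0.2],[0,0,0,0,-0.8,0,0.2],[0,0,0,0,-0.8,0,0.2]]'
python3 - <<'E'
from h import *
jto(0,14,16)
E
```

```text
time_s: 19.45
eef_pos: [571.3, 7.4, 14.5]
ee_rot: [0.538, -0.46, 0.537, 0.459]
force: [0.0, 0.0, -0.2]
grip_width: 0.312
time_s: 20.08
eef_pos: [576.5, 6.6, 14.1]
ee_rot: [0.536, -0.458, 0.539, 0.461]
force: [-15.0, 0.8, 13.3]
grip_width: 0.312
now jig [ 0.8 15.3]
pos [576.5   6.6  14.1] yaw 81.1 rv [ 0.001 -0.    -0.006] shift [-0.19  0.08 -0.13] F [-15.    0.8  13.3] w 0.312 t 20.075
```

```bash
python3 -m pendant '[[0,0,0,0,0.3,0,0.45],[0,0,0,0,0.3,0,0.45],[0,0,0,0,0.3,0,0.45],[0,0,0,-2,0.3,0,0.45],[0,0,0,-4,0.3,0,0.45]]'
python3 -m pendant '[[0,0,0,0,0,-2,0.2],[0,0,0,0,0,-4.2,0],[0,0,0,0,0,-4.2,0],[0,0,0,2,0,-4.2,0],[0,0,0,4,0,-4.2,0]]'
python3 -m pendant '[[0,0,0,0,0,0.8,0],[0,0,0,0,0,1.6,0],[0,0,0,0,0,2.4,0],[0,0,0,0,0,3.2,0],[0,0,0,0,0,3.6,0]]'
python3 - <<'E'
from h import *
cap("wrist","w12"); jto(0,15,15)
E
```

```text
time_s: 20.7
eef_pos: [575.7, 6.7, 54.0]
ee_rot: [0.537, -0.46, 0.537, 0.46]
force: [-0.1, 0.1, 0.2]
grip_width: 0.452
time_s: 21.32
eef_pos: [568.9, -34.7, 12.6]
ee_rot: [0.537, -0.459, 0.537, 0.46]
force: [0.7, 0.3, -0.9]
grip_width: -0.002
time_s: 21.95
eef_pos: [575.0, 1.4, 14.0]
ee_rot: [0.537, -0.46, 0.537, 0.46]
force: [-0.1, -0.7, 0.9]
grip_width: 0.004
now jig [ 0.1 10.1]
pos [575.    1.7  13.9] yaw 81.1 rv [0.001 0.    0.001] shift [-0.11  0.01  0.49] F [-0.2  0.8 -0.4] w -0.002 t 22.0
```

View pics/w12.png

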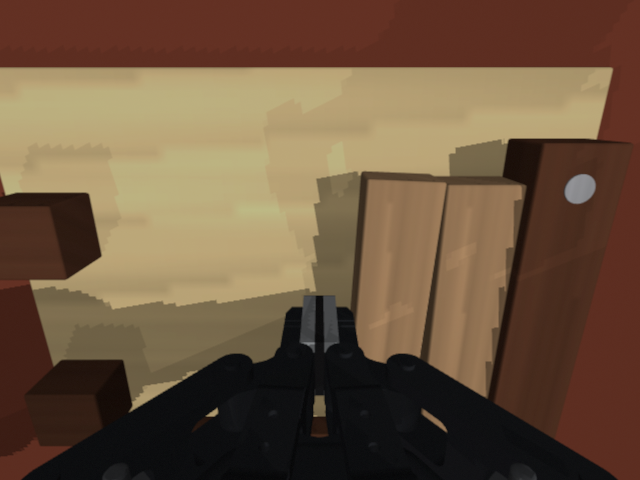

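```bash
python3 -m pendant '[[0,0,0,0,0,0.15,0],[0,0,0,0,0,0.3,0],[0,0,0,0,0,0.45,0],[0,0,0,0,0,0.55,0],[0,0,0,0,0,0.55,0]]'
python3 -m pendant '[[0,0,0,0,0,-1.5,0.2],[0,0,0,-5,0,-3,1],[0.18,0,0,-10,0,-6,1],[0.36,0,0,-15,1,-12,1],[0.54,0,0,-20,2,-18,1]]'
python3 - <<'E'
from h import *
to((490,-320,260),-5)
E
```

```text
time_s: 22.62
eef_pos: [575.4, 4.2, 13.7]
ee_rot: [0.537, -0.46, 0.538, 0.459]
force: [-3.5, -11.8, 1.2]
grip_width: 0.003
time_s: 23.25
eef_pos: [535.0, -145.9, 194.4]
ee_rot: [0.641, -0.298, 0.641, 0.298]
force: [0.6, -0.3, 0.6]
grip_width: 1.001
pos [ 535.  -145.9  194.4] yaw 49.8 rv [ 0.957  0.    -0.   ] shift [ -6.57  -7.79 -16.2 ] F [ 0.6 -0.3  0.6] w 1.001 t 23.25
```

```bash
python3 -m pendant '[[0.18,0,0,-3,-2,-5,1],[0.36,0,0,-6,-4,-10,1],[0.54,0,0,-6.6,-6,-15,1],[0.72,0,0,-6.6,-7.8,-16.2,1],[0.9,0,0,-6.6,-7.8,-16.2,1]]'
python3 -m pendant '[[0.05,0,0,0,0,0,1],[0.05,0,0,0,0,0,1],[0.05,0,0,0,0,0,1],[0.05,0,0,0,0,0,1],[0.05,0,0,0,0,0,1]]'
python3 - <<'E'
from h import *
staves("w13"); to((534,-400,60),-3.5)
E
```

```text
time_s: 23.88
eef_pos: [491.3, -320.7, 258.4]
ee_rot: [0.707, 0.012, 0.707, -0.011]
force: [-0.1, 0.8, 0.6]
grip_width: 0.998
time_s: 24.5
eef_pos: [491.8, -319.0, 259.0]
ee_rot: [0.707, 0.026, 0.707, -0.026]
force: [0.4, -0.5, -0.3]
grip_width: 0.994
stave px [283. 268.] 444.1 -400.7 125.1 28.9 ang 83.8
stave px [362. 261.] 533.8 -398.0 124.7 29.1 ang 86.4
stave px [532. 140.] 708.1 -277.6 33.0 34.2 ang 175.7
pos [ 491.9 -319.   259. ] yaw -4.3 rv [-0.014  0.    -0.   ] shift [19.9  -7.77  4.81] F [0.1 0.2 0.3] w 0.997 t 24.55
```

View pics/w13.png

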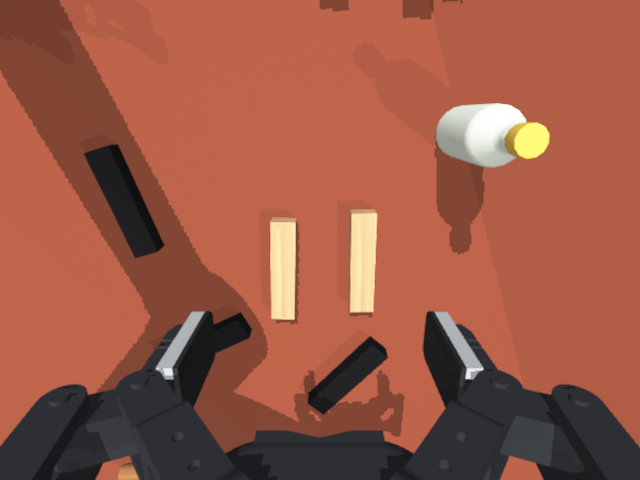

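```bash
python3 -m pendant '[[-0.014,0,0,4,-4,2,1],[-0.014,0,0,9,-7.9,4.8,1],[-0.014,0,0,15,-7.9,4.8,1],[-0.014,0,0,20,-7.9,4.8,1],[-0.014,0,0,20,-7.9,4.8,1]]'
python3 -m pendant '[[0,0,0,1,0,0,1],[0,0,0,3,0,0,1],[0,0,0,5,0,0,1],[0,0,0,5.6,0,0,1],[0,0,0,5.6,0,0,1]]'
python3 - <<'E'
from h import *
cap("wrist","w14"); to((534,-400.5,4),-3.5)
E
```

```text
time_s: 25.18
eef_pos: [532.3, -399.8, 55.3]
ee_rot: [0.705, 0.024, 0.709, -0.02]
force: [-0.4, -0.5, 0.6]
grip_width: 1.001
time_s: 25.8
eef_pos: [533.8, -401.3, 2.7]
ee_rot: [0.707, 0.022, 0.707, -0.021]
force: [0.7, -0.1, 1.4]
grip_width: 1.004
pos [ 533.9 -401.5    3.3] yaw -3.5 rv [0. 0. 0.] shift [-0.07  0.1   0.  ] F [0.2 1.  0.6] w 0.999 t 25.85
```

View pics/w14.png

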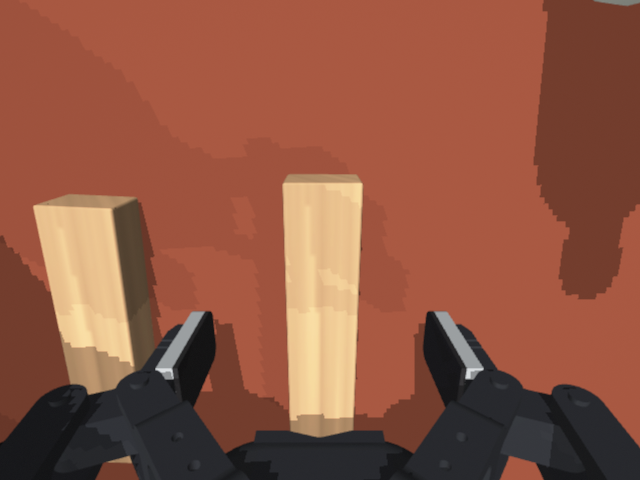

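```bash
python3 -m pendant '[[0,0,0,0,0,0,0.2],[0,0,0,0,0,0,0.2],[0,0,0,0,0,0,0.2],[0,0,0,0,0,0,0.2],[0,0,0,0,0,0,0.2]]' 50
python3 -m pendant '[[0,0,0,-4,0,0,0.2],[-0.18,0,0,-8,0,0,0.2],[-0.36,0,0,-12,0,0,0.2],[-0.54,0,0,-16,0,0,0.2],[-0.72,0,0,-20,0,0,0.2]]'
python3 - <<'E'
from h import *
jto(-8,-14,120)
E
```

```text
time_s: 26.48
eef_pos: [534.0, -401.6, 3.5]
ee_rot: [0.707, 0.021, 0.707, -0.022]
force: [0.0, -0.4, 4.1]
grip_width: 0.315
time_s: 27.1
eef_pos: [533.6, -401.1, 204.0]
ee_rot: [0.668, -0.231, 0.668, 0.231]
force: [0.2, -0.4, -0.7]
grip_width: 0.314
now jig [  21.9 -394.2]
pos [ 533.6 -401.1  204. ] yaw 38.1 rv [-0.75   0.    -0.001] shift [ 8.42 28.09 25.8 ] F [ 0.2 -0.4 -0.7] w 0.314 t 27.1
```

```bash
python3 -m pendant '[[-0.18,0,0,0,4,3.5,0.2],[-0.36,0,0,0,8,7,0.2],[-0.54,0,0,0,12,11,0.2],[-0.7,0,0,0,16,15,0.2],[-0.75,0,0,0,20,19,0.2]]'
python3 - <<'E'
from h import *
jto(-8,-14,100)
E
```

```text
time_s: 27.72
eef_pos: [561.3, -125.0, 202.8]
ee_rot: [0.538, -0.459, 0.538, 0.459]
force: [-0.1, -0.1, -0.5]
grip_width: 0.312
now jig [   6.3 -117.2]
pos [ 561.3 -125.   202.8] yaw 80.9 rv [-0.003  0.    -0.   ] shift [10.29  1.46 10.31] F [-0.1 -0.1 -0.5] w 0.312 t 27.725
```

```bash
python3 -m pendant '[[-0.003,0,0,2,1,5,0.2],[-0.003,0,0,6,1.5,9,0.2],[-0.003,0,0,9,1.5,10.3,0.2],[-0.003,0,0,10,1.5,10.3,0.2],[-0.003,0,0,10,1.5,10.3,0.2]]'
python3 -m pendant '[[0,0,0,0,0,0,0.2],[0,0,0,0,0,0,0.2],[0,0,0,2,0,0,0.2],[0,0,0,4,0,0,0.2],[0,0,0,4,0,0,0.2]]'
python3 - <<'E'
from h import *
cap("wrist","w15");jto(-8,-14,14)
E
```

```text
time_s: 28.35
eef_pos: [563.4, -23.6, 103.1]
ee_rot: [0.538, -0.459, 0.538, 0.459]
force: [0.2, 0.1, -1.1]
grip_width: 0.313
time_s: 28.98
eef_pos: [562.8, -23.0, 62.4]
ee_rot: [0.538, -0.458, 0.539, 0.459]
force: [1.0, 0.1, -0.6]
grip_width: 0.313
now jig [ -7.5 -16.1]
pos [563.4 -23.   63.5] yaw 80.9 rv [-0.003 -0.     0.   ] shift [4.95 0.06 0.21] F [-1.2 -0.8 -0. ] w 0.32 t 29.025
```

View pics/w15.png

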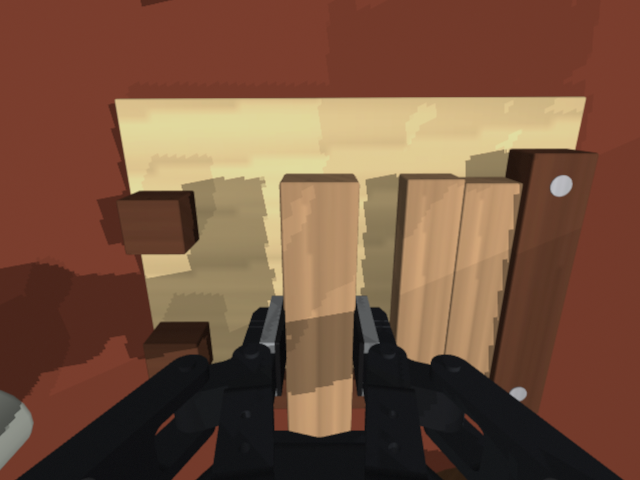

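```bash
python3 -m pendant '[[0,0,0,2,0,0.2,0.2],[0,0,0,4,0,0.2,0.2],[0,0,0,4.8,0,0.2,0.2],[0,0,0,4.9,-0.2,0.2,0.2],[0,0,0,4.9,-0.4,0.2,0.2]]'
python3 -m pendant '[[0,0,0,0,-0.2,0,0.2],[0,0,0,0,-0.4,0,0.2],[0,0,0,0,-0.6,0,0.2],[0,0,0,0,-0.8,0,0.2],[0,0,0,0,-0.8,0,0.2]]'
python3 - <<'E'
from h import *
jto(0,-14,14)
E
```

```text
time_s: 29.65
eef_pos: [568.3, -21.7, 15.0]
ee_rot: [0.538, -0.459, 0.538, 0.458]
force: [0.1, 0.5, -0.4]
grip_width: 0.312
time_s: 30.28
eef_pos: [573.0, -22.3, 13.5]
ee_rot: [0.536, -0.457, 0.54, 0.461]
force: [-13.3, 0.5, 5.6]
grip_width: 0.316
now jig [  1.9 -13.9]
pos [573.  -22.3  13.5] yaw 80.9 rv [-0.002 -0.    -0.007] shift [-0.05  0.19 -0.01] F [-13.3   0.5   5.6] w 0.316 t 30.275
```

```bash
python3 -m pendant '[[0,0,0,0,0.3,0,0.45],[0,0,0,0,0.3,0,0.45],[0,0,0,0,0.3,0,0.45],[0,0,0,-2,0.3,0,0.45],[0,0,0,-4,0.3,0,0.45]]'
python3 -m pendant '[[0,0,0,0,0,-2,0.2],[0,0,0,0,0,-4,0],[0,0,0,0,0,-4,0],[0,0,0,2,0,-4,0],[0,0,0,4,0,-4,0]]'
python3 -m pendant '[[0,0,0,0,0,0.8,0],[0,0,0,0,0,1.6,0],[0,0,0,0,0,2.4,0],[0,0,0,0,0,3.2,0],[0,0,0,0,0,3.6,0]]'
python3 - <<'E'
from h import *
jto(0,-12,14)
E
```

```text
time_s: 30.9
eef_pos: [572.6, -22.3, 54.5]
ee_rot: [0.538, -0.459, 0.538, 0.459]
force: [-0.5, 0.2, 0.5]
grip_width: 0.449
time_s: 31.52
eef_pos: [565.9, -61.9, 13.0]
ee_rot: [0.538, -0.458, 0.538, 0.459]
force: [-0.6, -0.4, 0.3]
grip_width: 0.001
time_s: 32.15
eef_pos: [572.2, -25.7, 14.4]
ee_rot: [0.538, -0.459, 0.538, 0.459]
force: [0.1, -0.2, 0.6]
grip_width: -0.0
now jig [  1.6 -17.3]
pos [572.2 -25.7  14.4] yaw 80.9 rv [-0.002 -0.     0.001] shift [0.04 0.16 0.53] F [ 0.1 -0.2  0.6] w -0.0 t 32.15
```

```bash
python3 -m pendant '[[0,0,0,0,0,0.15,0],[0,0,0,0,0,0.3,0],[0,0,0,0,0,0.4,0],[0,0,0,0,0,0.5,0],[0,0,0,0,0,0.5,0]]'
python3 - <<'E'
from h import *
cap("wrist","w16"); jto(0,-12,14)
E
python3 -m pendant '[[0,0,0,0,0,-1.5,0.2],[0,0,0,-5,0,-3,1],[0.18,0,0,-10,0,-6,1],[0.36,0,0,-15,1,-12,1],[0.54,0,0,-20,2,-18,1]]'
python3 - <<'E'
from h import *
to((444,-320,260),-6)
E
```

```text
time_s: 32.78
eef_pos: [572.5, -23.6, 14.2]
ee_rot: [0.537, -0.459, 0.539, 0.458]
force: [-3.7, -12.8, 2.2]
grip_width: -0.001
now jig [  1.6 -15.3]
pos [572.5 -23.6  14.2] yaw 80.9 rv [-0.003 -0.003 -0.   ] shift [0.02 0.16 0.32] F [ -3.1 -12.9   1.5] w -0.003 t 32.825
time_s: 33.45
eef_pos: [531.7, -173.4, 194.8]
ee_rot: [0.642, -0.297, 0.642, 0.297]
force: [0.4, -0.1, 0.6]
grip_width: 1.004
pos [ 531.7 -173.4  194.8] yaw 49.6 rv [ 0.971  0.    -0.   ] shift [ -6.53  -2.82 -16.84] F [ 0.4 -0.1  0.6] w 1.004 t 33.45
```

View pics/w16.png

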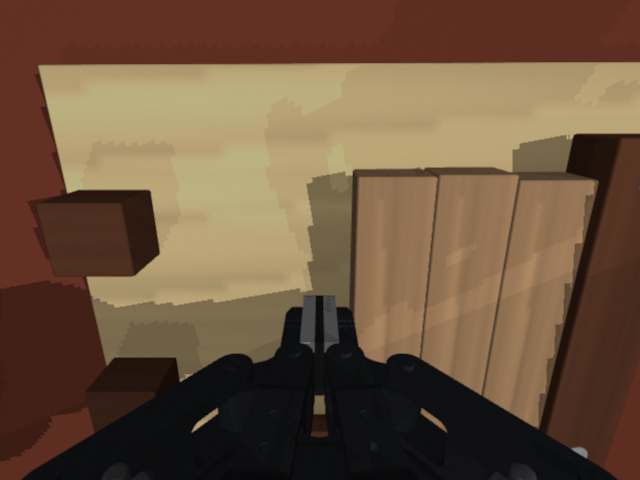

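```bash
python3 -m pendant '[[0.18,0,0,-3,-1,-5,1],[0.36,0,0,-6,-2,-10,1],[0.54,0,0,-6.6,-2.8,-15,1],[0.72,0,0,-6.6,-2.8,-16.8,1],[0.9,0,0,-6.6,-2.8,-16.8,1]]'
python3 -m pendant '[[0.07,0,0,0,0,0,1],[0.07,0,0,0,0,0,1],[0.07,0,0,0,0,0,1],[0.07,0,0,0,0,0,1],[0.07,0,0,0,0,0,1]]'
python3 - <<'E'
from h import *
staves("w17"); to((444.3,-403,60),-6.2)
E
```

```text
time_s: 34.08
eef_pos: [444.7, -320.0, 259.3]
ee_rot: [0.707, 0.013, 0.707, -0.013]
force: [-0.1, 1.0, 0.1]
grip_width: 0.995
time_s: 34.7
eef_pos: [445.8, -318.7, 259.4]
ee_rot: [0.706, 0.034, 0.706, -0.034]
force: [0.2, 0.4, -0.1]
grip_width: 0.999
stave px [325. 266.] 443.8 -400.7 123.5 28.5 ang 83.8
pos [ 445.8 -318.7  259.4] yaw -5.6 rv [ 0.011  0.    -0.   ] shift [19.94 -8.41  0.67] F [0.8 0.2 0.6] w 0.999 t 34.75
```

```bash
python3 -m pendant '[[0.011,0,0,4,-4,0.7,1],[0.011,0,0,9,-8.3,0.7,1],[0.011,0,0,15,-8.3,0.7,1],[0.011,0,0,20,-8.3,0.7,1],[0.011,0,0,20,-8.3,0.7,1]]'
python3 -m pendant '[[0,0,0,1,0,0,1],[0,0,0,3,0,0,1],[0,0,0,5,0,0,1],[0,0,0,5.6,0,0,1],[0,0,0,5.6,0,0,1]]'
python3 - <<'E'
from h import *
cap("wrist","w18"); to((444.3,-402.5,4),-6.2)
E
```

```text
time_s: 35.38
eef_pos: [443.4, -400.5, 56.4]
ee_rot: [0.704, 0.04, 0.708, -0.037]
force: [1.0, -0.6, 0.1]
grip_width: 1.0
time_s: 36.0
eef_pos: [445.1, -402.5, 4.6]
ee_rot: [0.706, 0.038, 0.706, -0.039]
force: [0.9, 0.2, 0.4]
grip_width: 1.0
pos [ 445.2 -402.6    4.8] yaw -6.2 rv [-0.001  0.002  0.002] shift [ 0.08  0.   -0.09] F [ 0.7 -0.1  0.7] w 0.998 t 36.05
```

View pics/w18.png

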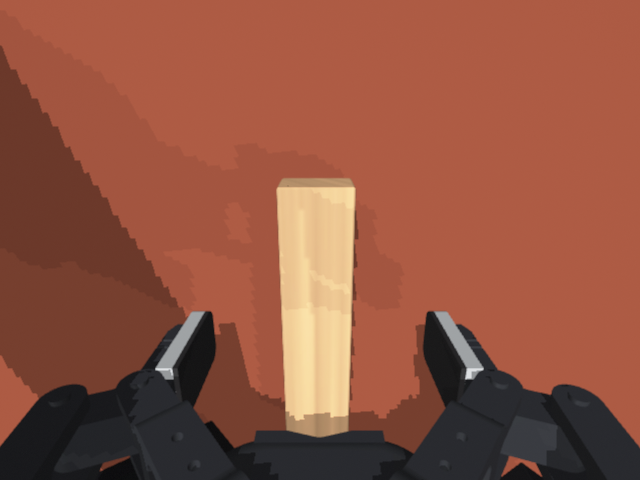

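```bash
python3 -m pendant '[[0,0,0,0,0,0,0.2],[0,0,0,0,0,0,0.2],[0,0,0,0,0,0,0.2],[0,0,0,0,0,0,0.2],[0,0,0,0,0,0,0.2]]' 50
python3 -m pendant '[[0,0,0,-4,0,0,0.2],[-0.18,0,0,-8,0,0,0.2],[-0.36,0,0,-12,0,0,0.2],[-0.54,0,0,-16,0,0,0.2],[-0.72,0,0,-18,0,0,0.2]]'
python3 - <<'E'
from h import *
jto(-8,-41,100)
E
```

```text
time_s: 36.67
eef_pos: [444.9, -402.2, 3.8]
ee_rot: [0.706, 0.038, 0.706, -0.039]
force: [0.3, 0.3, 3.0]
grip_width: 0.319
time_s: 37.3
eef_pos: [444.9, -402.3, 185.4]
ee_rot: [0.674, -0.215, 0.673, 0.214]
force: [0.7, -0.3, -0.3]
grip_width: 0.314
now jig [ -65.6 -409.2]
pos [ 444.9 -402.3  185.4] yaw 35.3 rv [-0.798 -0.001  0.002] shift [ 8.49 22.35 29.83] F [ 0.7 -0.3 -0.3] w 0.314 t 37.3
```

```bash
python3 -m pendant '[[-0.18,0,0,0,3.5,4.5,0.2],[-0.36,0,0,0,7,9,0.2],[-0.54,0,0,0,10,14,0.2],[-0.7,0,0,0,14,19,0.2],[-0.8,0,0,0,18,24,0.2]]'
python3 - <<'E'
from h import *
jto(-8,-41,70)
E
```

```text
time_s: 37.92
eef_pos: [537.2, -117.9, 183.1]
ee_rot: [0.537, -0.459, 0.538, 0.46]
force: [0.1, -0.6, -1.3]
grip_width: 0.314
now jig [ -18.6 -113.8]
pos [ 537.2 -117.9  183.1] yaw 81.1 rv [ 0.     0.    -0.001] shift [11.31 -1.07  7.28] F [ 0.1 -0.6 -1.3] w 0.314 t 37.925
```

```bash
python3 -m pendant '[[0,0,0,2,-1,4,0.2],[0,0,0,6,-1,7.3,0.2],[0,0,0,10,-1,7.3,0.2],[0,0,0,11.3,-1,7.3,0.2],[0,0,0,11.3,-1,7.3,0.2]]'
python3 -m pendant '[[0,0,0,0,0,0,0.2],[0,0,0,0,0,0,0.2],[0,0,0,0,0,0,0.2],[0,0,0,0,0,0,0.2],[0,0,0,0,0,0,0.2]]'
python3 - <<'E'
from h import *
cap("wrist","w19");jto(-8,-41,14)
E
```

```text
time_s: 38.55
eef_pos: [558.6, -49.7, 70.5]
ee_rot: [0.538, -0.458, 0.539, 0.459]
force: [0.7, 0.4, -0.2]
grip_width: 0.319
time_s: 39.17
eef_pos: [558.6, -49.3, 70.5]
ee_rot: [0.538, -0.459, 0.538, 0.458]
force: [-0.6, 0.8, -1.3]
grip_width: 0.315
now jig [ -8.2 -42.8]
pos [558.6 -49.3  70.4] yaw 80.8 rv [-0.004  0.    -0.   ] shift [ 5.64 -0.02  0.18] F [ 0.  -0.1 -1.5] w 0.31 t 39.225
```

View pics/w19.png

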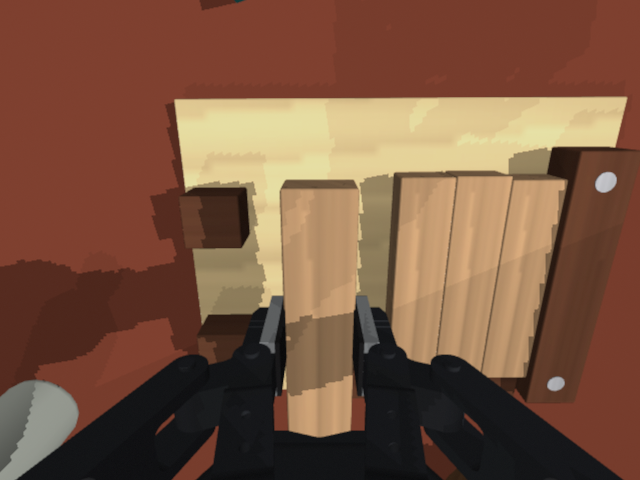

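```bash
python3 -m pendant '[[0,0,0,2,0,0.2,0.2],[0,0,0,4,0,0.2,0.2],[0,0,0,5.4,0,0.2,0.2],[0,0,0,5.6,-0.2,0.2,0.2],[0,0,0,5.6,-0.4,0.2,0.2]]'
python3 -m pendant '[[0,0,0,0,-0.2,0,0.2],[0,0,0,0,-0.4,0,0.2],[0,0,0,0,-0.6,0,0.2],[0,0,0,0,-0.8,0,0.2],[0,0,0,0,-0.8,0,0.2]]'
python3 - <<'E'
from h import *
jto(0,-41,14)
E
```

```text
time_s: 39.85
eef_pos: [563.3, -48.1, 14.7]
ee_rot: [0.538, -0.459, 0.538, 0.458]
force: [-0.7, -0.9, -0.4]
grip_width: 0.312
time_s: 40.48
eef_pos: [566.6, -48.5, 13.8]
ee_rot: [0.535, -0.455, 0.541, 0.462]
force: [-23.2, 0.6, 12.0]
grip_width: 0.312
now jig [ -0.4 -40.7]
pos [566.6 -48.5  13.8] yaw 80.9 rv [-0.003  0.    -0.012] shift [-0.02 -0.04 -0.03] F [-23.2   0.6  12. ] w 0.312 t 40.475
```

```bash
python3 -m pendant '[[0,0,0,0,0.3,0,0.42],[0,0,0,0,0.3,0,0.42],[0,0,0,0,0.3,0,0.42],[0,0,0,-2,0.3,0,0.42],[0,0,0,-4,0.3,0,0.42]]'
python3 -m pendant '[[0,0,0,0,0,-2,0.2],[0,0,0,0,0,-3.6,0],[0,0,0,0,0,-3.6,0],[0,0,0,0,0,-3.6,0],[0,0,0,0,0,-3.6,0]]'
python3 - <<'E'
from h import *
cap("wrist","w20");jto(0,-77,14)
E
```

```text
time_s: 41.1
eef_pos: [568.0, -48.8, 54.9]
ee_rot: [0.538, -0.459, 0.538, 0.458]
force: [0.9, 0.0, -0.1]
grip_width: 0.415
time_s: 41.72
eef_pos: [562.0, -84.0, 54.2]
ee_rot: [0.538, -0.458, 0.538, 0.459]
force: [0.3, 0.3, -0.1]
grip_width: -0.002
now jig [  0.7 -76.5]
pos [562.1 -83.9  54.2] yaw 80.9 rv [-0.003  0.    -0.   ] shift [ 4.02  0.07 -0.05] F [ 0.2 -0.   0.2] w -0.007 t 41.775
```

View pics/w20.png

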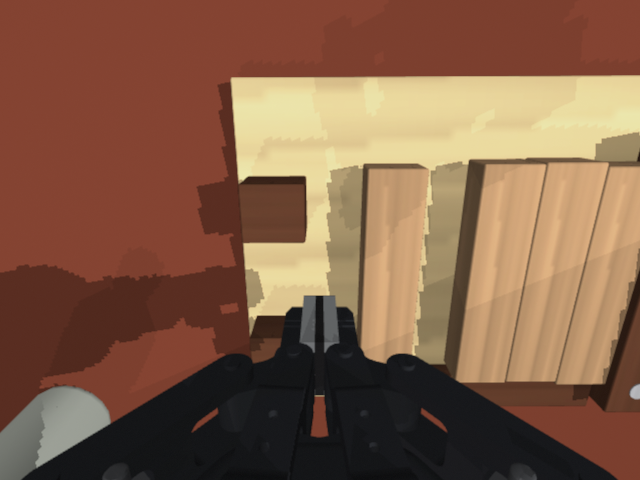

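```bash
python3 -m pendant '[[0,0,0,2,0,0,0],[0,0,0,4,0,0,0],[0,0,0,4,0,0.4,0],[0,0,0,4,0,1.2,0],[0,0,0,4,0,2,0]]'
python3 -m pendant '[[0,0,0,0,0,0.4,0],[0,0,0,0,0,0.8,0],[0,0,0,0,0,1.2,0],[0,0,0,0,0,1.6,0],[0,0,0,0,0,1.8,0]]'
python3 - <<'E'
from h import *
cap("wrist","w21");jto(0,-43,14)
E
```

```text
time_s: 42.4
eef_pos: [565.7, -64.0, 15.2]
ee_rot: [0.538, -0.459, 0.538, 0.458]
force: [-0.8, -0.8, 0.4]
grip_width: -0.001
time_s: 43.02
eef_pos: [567.8, -50.8, 14.7]
ee_rot: [0.536, -0.46, 0.54, 0.457]
force: [-8.8, -30.8, 2.3]
grip_width: 0.001
now jig [  1.1 -42.9]
pos [567.7 -50.9  14.7] yaw 80.9 rv [-0.003 -0.007 -0.   ] shift [ 0.07  0.11 -0.01] F [ -6.8 -24.3   2.3] w -0.003 t 43.075
```

View pics/w21.png

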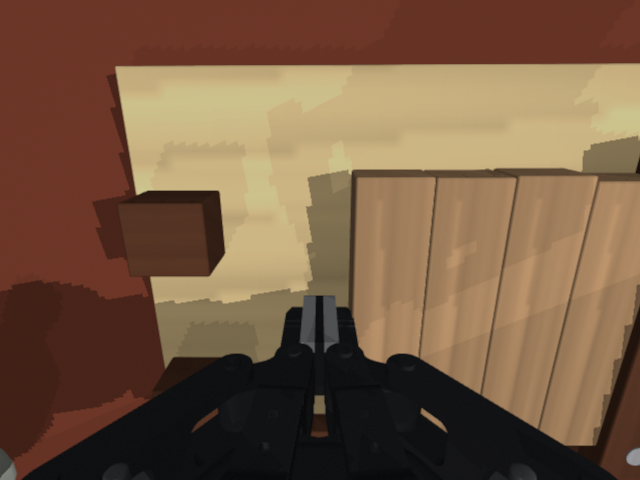

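```bash
python3 -m pendant '[[0,0,0,0,0,-1,0],[0,0,0,-4,0,-1,0],[0,0,0,-4.5,4.5,1,0],[0,0,0,-4.5,9,2.7,0],[0,0,0,-4.5,9,2.7,0]]'
python3 -m pendant '[[0,0,0,0,0,0,0],[0,0,0,2,0,0,0],[0,0,0,4.2,0,0,0],[0,0,0,4.2,0,0,0],[0,0,0,4.2,0,0,0]]'
python3 - <<'E'
from h import *
cap("wrist","w22");jto(-71,-15.5,16)
E
```

```text
time_s: 43.7
eef_pos: [481.2, -4.2, 59.4]
ee_rot: [0.538, -0.458, 0.538, 0.46]
force: [0.7, 0.2, 0.3]
grip_width: 0.003
time_s: 44.32
eef_pos: [484.4, -6.2, 18.0]
ee_rot: [0.539, -0.459, 0.538, 0.458]
force: [-0.2, 0.6, -0.3]
grip_width: 0.001
now jig [-88.2 -11.7]
pos [484.4  -6.2  18.2] yaw 80.8 rv [-0.004 -0.     0.002] shift [ 0.22 -1.72 -0.37] F [-0.3  0.8  0.2] w -0.0 t 44.375
```

View pics/w22.png

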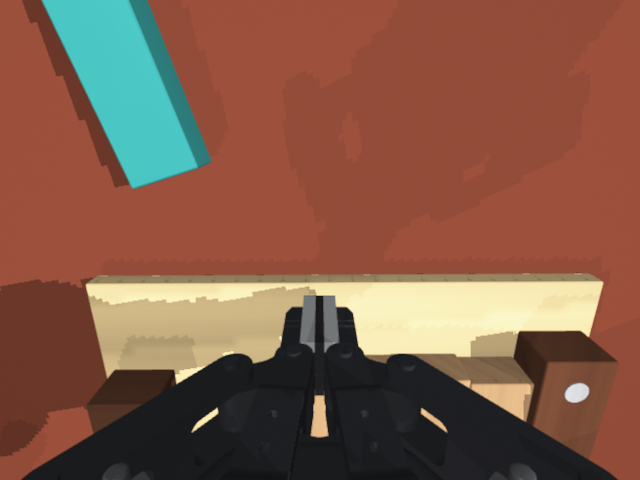

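Now push stave 4 (y −15.5) forward, then the others.

```bash
python3 -m pendant '[[0,0,0,0.2,0,-0.4,0],[0,0,0,0.2,-0.6,-0.4,0],[0,0,0,0.2,-1.2,-0.4,0],[0,0,0,0.2,-1.6,-0.4,0],[0,0,0,0.2,-2,-0.4,0]]'
python3 - <<'E'
from h import *
jto(-71,-15.5,16)
E
```

```text
time_s: 45.0
eef_pos: [501.7, -12.7, 15.2]
ee_rot: [0.537, -0.458, 0.539, 0.46]
force: [-14.2, 0.4, 9.4]
grip_width: 0.002
now jig [-70.1 -15.5]
pos [501.7 -12.7  15.2] yaw 80.9 rv [-0.003  0.    -0.004] shift [-0.08  0.1  -0.  ] F [-14.2   0.4   9.4] w 0.002 t 45.0
```

```bash
python3 -m pendant '[[0,0,0,0,1.2,0,0],[0,0,0,0,1.2,2.8,0],[0,0,0,0,0.6,2.8,0],[0,0,0,0,0.2,2.8,0],[0,0,0,0,0,2.8,0]]'
python3 -m pendant '[[0,0,0,0,1.2,0,0],[0,0,0,0,1.2,2.8,0],[0,0,0,0,0.6,2.8,0],[0,0,0,0,0.2,2.8,0],[0,0,0,0,0,2.8,0]]'
python3 -m pendant '[[0,0,0,0,1.2,0,0],[0,0,0,0,1.2,2.5,0],[0,0,0,0,0.6,2.5,0],[0,0,0,0,0.2,2.5,0],[0,0,0,0,0,2.5,0]]'
python3 - <<'E'
from h import *
jto(-71,68.5,16)
E
```

```text
time_s: 45.62
eef_pos: [505.9, 14.5, 15.2]
ee_rot: [0.538, -0.457, 0.539, 0.459]
force: [-11.2, 2.1, 8.6]
grip_width: -0.003
time_s: 46.25
eef_pos: [510.2, 41.9, 15.1]
ee_rot: [0.537, -0.457, 0.539, 0.459]
force: [-12.3, 1.6, 8.5]
grip_width: -0.001
time_s: 46.88
eef_pos: [514.0, 66.6, 15.1]
ee_rot: [0.537, -0.457, 0.54, 0.46]
force: [-13.3, 1.7, 9.5]
grip_width: 0.0
now jig [-70.2  64.8]
pos [514.   66.6  15.1] yaw 80.8 rv [-0.004 -0.    -0.005] shift [-0.09  0.08  0.37] F [-13.3   1.7   9.5] w 0.0 t 46.875
```

```bash
python3 -m pendant '[[0,0,0,0,1.5,0,0],[0,0,0,-4,1.5,0,0.2],[0,0,0,-9,1.5,2,1],[0,0,0,-14,1.5,6,1],[0,0,0,-20,1.5,12,1]]'
python3 -m pendant '[[0,0,0,0,0,0,1],[0,0,0,0,0,0,1],[0,0,0,0,0,0,1],[0,0,0,0,0,0,1],[0,0,0,0,0,0,1]]'
python3 - <<'E'
from h import *
cap("wrist","w23");jto(-70,200,300)
E
```

```text
time_s: 47.5
eef_pos: [517.6, 171.3, 200.5]
ee_rot: [0.539, -0.458, 0.538, 0.458]
force: [0.5, -0.2, -0.5]
grip_width: 0.829
time_s: 48.12
eef_pos: [517.1, 170.8, 198.2]
ee_rot: [0.538, -0.458, 0.539, 0.458]
force: [0.7, -0.5, -0.3]
grip_width: 1.002
now jig [-83.4 168.3]
pos [517.1 170.9 198.3] yaw 80.8 rv [-0.004 -0.    -0.   ] shift [-10.17  -1.32   3.18] F [-0.7 -0.8 -0.1] w 1.001 t 48.175
```

View pics/w23.png

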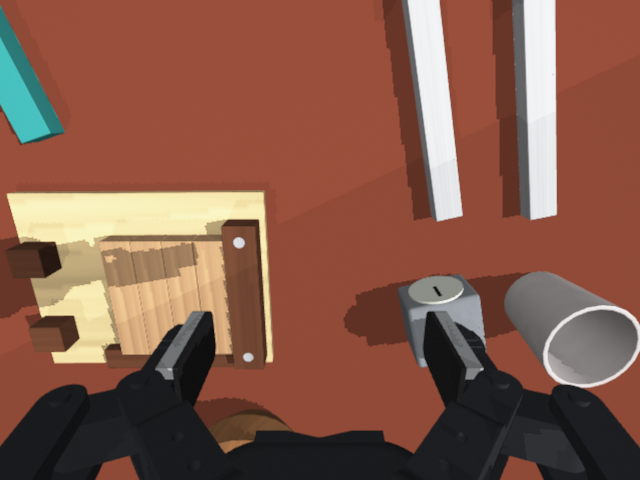

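Run:
```python
from h import *
to((440,230,330))
```

```text
pos [517.1 170.9 198.3] yaw 80.8 rv [0. 0. 0.] shift [-13.17   8.56   4.6 ] F [-0.7 -0.8 -0.1] w 1.001 t 48.175
```

```bash
python3 -m pendant '[[0,0,0,-6,3,2,1],[0,0,0,-12,6,4,1],[0,0,0,-13,8.5,4.6,1],[0,0,0,-13,8.5,4.6,1],[0,0,0,-13,8.5,4.6,1]]'
python3 -m pendant '[[0,0,0,0,0,0,1],[0,0,0,0,0,0,1],[0,0,0,0,0,0,1],[0,0,0,0,0,0,1],[0,0,0,0,0,0,1]]'
python3 - <<'E'
from h import *
im,c=cap("wrist","w24")
hsv=cv2.cvtColor(im,cv2.COLOR_RGB2HSV)
m=((hsv[...,1]<40)&(hsv[...,2]>170)).astype(np.uint8)*255; m[330:]=0
cs,_=cv2.findContours(m,cv2.RETR_EXTERNAL,cv2.CHAIN_APPROX_NONE)
for k in cs:
    if cv2.contourArea(k)<800: continue
    q=ray(c,k.reshape(-1,2),18)[:,:2].astype(np.float32)
    (cx,cy),(w,h),a=cv2.minAreaRect(q); b=cv2.boxPoints(((cx,cy),(w,h),a)); e1=b[1]-b[0];e2=b[2]-b[1]; e=e1 if np.linalg.norm(e1)>np.linalg.norm(e2) else e2
    print(k.reshape(-1,2).mean(0),round(cx,1),round(cy,1),round(w,1),round(h,1),np.degrees(np.arctan2(e[1],e[0])).round(1)%180)
to((440,230,330))
E
```

```text
time_s: 48.8
eef_pos: [440.8, 229.8, 327.6]
ee_rot: [0.538, -0.458, 0.539, 0.459]
force: [0.5, 0.1, 0.0]
grip_width: 1.003
time_s: 49.42
eef_pos: [440.6, 230.1, 328.5]
ee_rot: [0.538, -0.458, 0.538, 0.458]
force: [0.2, -1.3, -0.3]
grip_width: 0.999
[353.6523702  150.30699774] 417.8 278.1 249.2 24.2 3.8
[426.08724832 148.8344519 ] 430.2 363.9 249.2 24.0 3.0
pos [440.6 230.1 328.5] yaw 80.8 rv [0. 0. 0.] shift [-0.15  0.05 -0.02] F [-0.4 -0.3  0.9] w 0.999 t 49.475
```

View pics/w24.png

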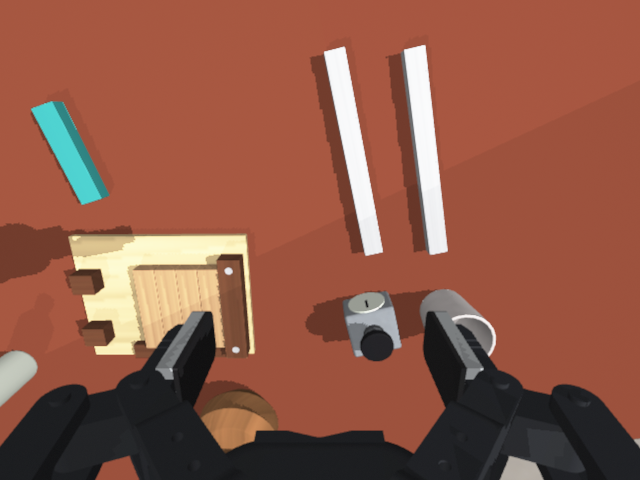

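Run:
```python
from h import *
print(sense()["joints"].round(3)); to((417.8,278.1,60),93.8)
```

```text
[ 0.245  0.199  1.394  0.     1.549 -1.166]
pos [440.6 230.1 328.5] yaw 80.8 rv [-0.226 -0.    -0.   ] shift [26.85  3.01  4.37] F [-0.4 -0.3  0.9] w 0.999 t 49.475
```

```bash
python3 -m pendant '[[-0.18,0,0,6,1.5,2,1],[-0.226,0,0,12,3,4.4,1],[-0.226,0,0,18,3,4.4,1],[-0.226,0,0,24,3,4.4,1],[-0.226,0,0,26.8,3,4.4,1]]'
python3 -m pendant '[[0,0,0,0,0,0,1],[0,0,0,0,0,0,1],[0,0,0,2,0,0,1],[0,0,0,4,0,0,1],[0,0,0,4,0,0,1]]'
python3 - <<'E'
from h import *
cap("wrist","w25"); to((417.8,278.1,4),93.8)
E
```

```text
time_s: 50.1
eef_pos: [416.5, 277.9, 57.5]
ee_rot: [0.482, -0.516, 0.484, 0.517]
force: [0.4, 0.6, 1.1]
grip_width: 1.002
time_s: 50.72
eef_pos: [418.2, 278.4, 21.1]
ee_rot: [-0.483, 0.516, -0.483, -0.516]
force: [-0.3, 0.2, 0.2]
grip_width: 0.999
pos [418.6 278.6  21.7] yaw 93.8 rv [-0.     0.     0.002] shift [ 1.77  0.09 -0.05] F [-0.4 -0.3  0.9] w 0.999 t 50.775
```

View pics/w25.png

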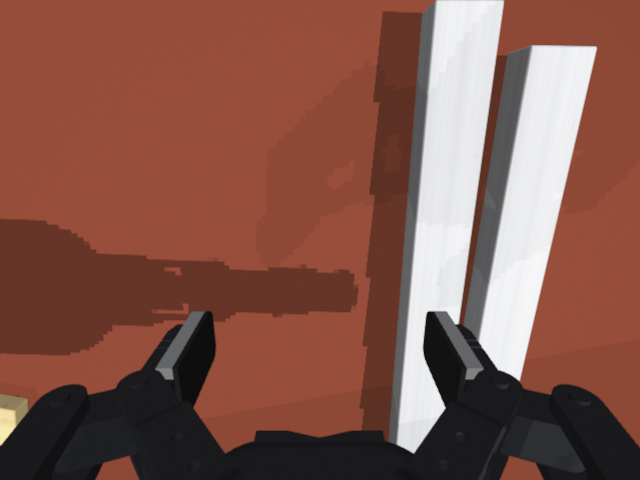

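```bash
python3 -m pendant '[[0,0,0,-6,0,0,1],[0,0,0,-12,0,0,1],[0,0,0,-18,0,0,1],[0,0,0,-24,2,0,1],[0,0,0,-28,4,0,1]]'
python3 -m pendant '[[0,0,0,0,0,0,1],[0,0,0,0,0,0,1],[0,0,0,0,0,0,1],[0,0,0,0,0,0,1],[0,0,0,0,0,0,1]]'
cat >> h.py <<'E'
def bars(name,z=18,maxrow=330):
    im,c=cap("wrist",name)
    hsv=cv2.cvtColor(im,cv2.COLOR_RGB2HSV)
    m=((hsv[...,1]<40)&(hsv[...,2]>170)).astype(np.uint8)*255; m[maxrow:]=0
    cs,_=cv2.findContours(m,cv2.RETR_EXTERNAL,cv2.CHAIN_APPROX_NONE)
    for k in cs:
        if cv2.contourArea(k)<800: continue
        q=ray(c,k.reshape(-1,2),z)[:,:2].astype(np.float32)
        (cx,cy),(w,h),a=cv2.minAreaRect(q); b=cv2.boxPoints(((cx,cy),(w,h),a)); e1=b[1]-b[0];e2=b[2]-b[1]; e=e1 if np.linalg.norm(e1)>np.linalg.norm(e2) else e2
        print(k.reshape(-1,2).mean(0).round(),round(cx,1),round(cy,1),round(w,1),round(h,1),np.degrees(np.arctan2(e[1],e[0])).round(1)%180)
E
python3 - <<'E'
from h import *
bars("w26"); to((440,230,330))
E
```

```text
time_s: 51.4
eef_pos: [377.5, 275.6, 305.1]
ee_rot: [-0.485, 0.517, -0.481, -0.515]
force: [-0.1, 0.7, 0.1]
grip_width: 1.003
time_s: 52.02
eef_pos: [378.1, 275.7, 300.1]
ee_rot: [0.483, -0.516, 0.484, 0.516]
force: [0.6, 0.1, 0.1]
grip_width: 1.0
[390. 227.] 429.5 364.0 248.0 24.0 3.0
[362. 215.] 418.2 329.7 247.8 24.3 3.8
pos [378.1 275.7 300.2] yaw 93.8 rv [0. 0. 0.] shift [-2.98 -5.87 -4.97] F [-0.8  0.2  0.2] w 0.998 t 52.075
```

View pics/w26.png

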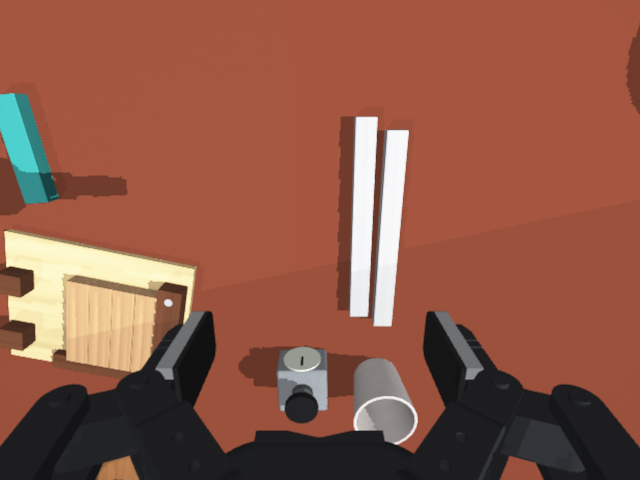

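Run:
```python
from h import *
to((290,321,60),93.8)
```

```text
pos [378.1 275.7 300.2] yaw 93.8 rv [-0.    -0.    -0.001] shift [24.02  8.48  5.11] F [-0.8  0.2  0.2] w 0.998 t 52.075
```

```bash
python3 -m pendant '[[0,0,0,6,4,2.5,0.6],[0,0,0,12,8.5,5.1,0.5],[0,0,0,18,8.5,5.1,0.5],[0,0,0,23,8.5,5.1,0.5],[0,0,0,24,8.5,5.1,0.5]]'
python3 -m pendant '[[0,0,0,0,0,0,0.5],[0,0,0,0,0,0,0.5],[0,0,0,1,0,0,0.5],[0,0,0,2,0,0,0.5],[0,0,0,2,0,0,0.5]]'
python3 - <<'E'
from h import *
cap("wrist","w27"); to((290,321,5),93.8); cap("side","s27"); cap("scene","sc27")
E
```

```text
time_s: 52.7
eef_pos: [288.0, 320.1, 57.6]
ee_rot: [0.481, -0.516, 0.485, 0.517]
force: [0.9, -0.6, 0.7]
grip_width: 0.499
time_s: 53.32
eef_pos: [289.5, 320.7, 39.8]
ee_rot: [0.483, -0.516, 0.484, 0.516]
force: [-0.5, -1.2, -0.2]
grip_width: 0.502
pos [289.7 320.9  40.2] yaw 93.8 rv [-0.    -0.    -0.001] shift [ 3.52 -0.03  0.01] F [ 0.8  0.4 -0.7] w 0.503 t 53.375
```

View pics/w27.png

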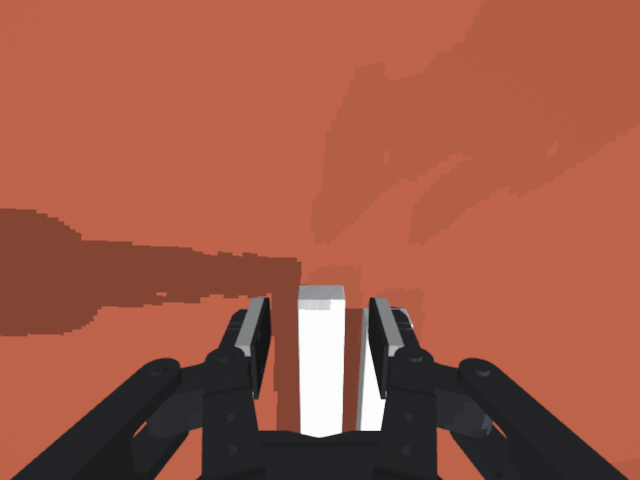

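View pics/s27.png

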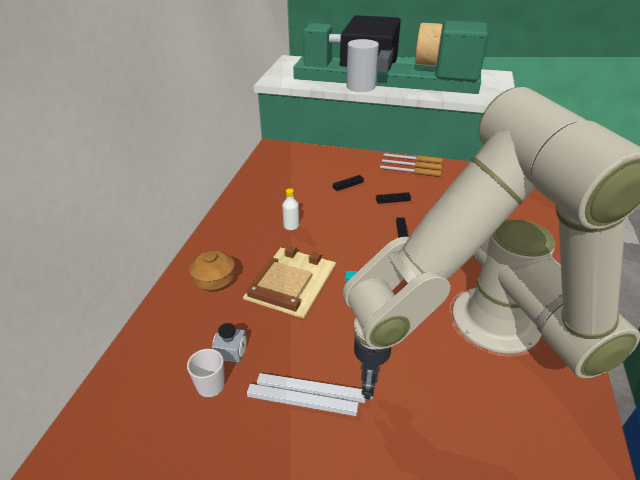

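```bash
python3 -m pendant '[[0,0,0,1.5,0.2,0,0.5],[0,0,0,1.5,0.2,0,0.5],[0,0,0,2,0.2,0,0.5],[0,0,0,2,0.2,0,0.5],[0,0,0,2,0.2,0,0.5]]'
python3 - <<'E'
from h import *
im,c=cap("wrist","w28"); to((289,321,5),93.8)
print(proj(c,[[278,321,10],[300,321,10],[278,340,10],[300,340,10],[293.5,321.4,18],[305,346,18]]).round())
E
```

```text
time_s: 54.1
eef_pos: [288.0, 320.9, 20.7]
ee_rot: [-0.483, 0.516, -0.483, -0.516]
force: [-0.1, 0.9, 0.3]
grip_width: 0.501
pos [288.  320.9  20.7] yaw 93.8 rv [-0.  0.  0.] shift [ 1.57 -0.1   0.  ] F [0.2 1.  0.4] w 0.497 t 54.15
[[321. 284.]
 [318. 326.]
 [363. 287.]
 [358. 328.]
 [320. 323.]
 [371. 348.]]
```

View pics/w28.png

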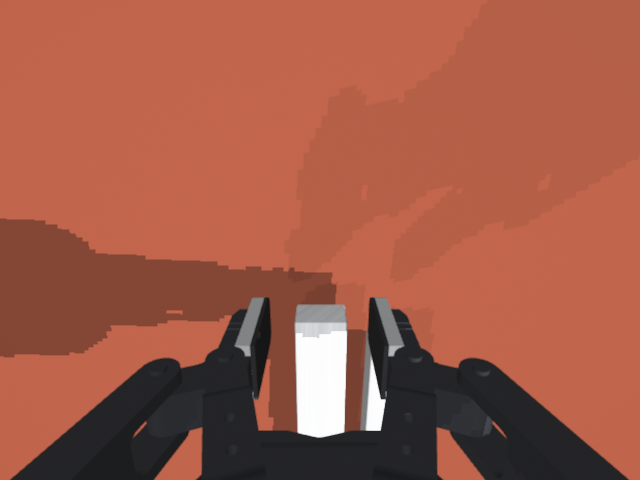

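```bash
python3 -m pendant '[[0,0,0,0.4,0,0,0.5],[0,0,0,0.8,0,0,0.5],[0,0,0,1.2,0,0,0.5],[0,0,0,1.5,0,0,0.5],[0,0,0,1.5,0,0,0.5]]'
python3 -m pendant '[[0,0,0,0,0,0,0.1],[0,0,0,0,0,0,0.1],[0,0,0,0,0,0,0.1],[0,0,0,0,0,0,0.1],[0,0,0,0,0,0,0.1]]' 80
python3 - <<'E'
from h import *
im,c=cap("wrist","w29"); to((289,321,5),93.8)
E
```

```text
time_s: 54.78
eef_pos: [287.7, 320.8, 5.3]
ee_rot: [0.483, -0.516, 0.483, 0.516]
force: [0.3, -0.2, -0.3]
grip_width: 0.502
time_s: 55.4
eef_pos: [287.9, 320.9, 6.0]
ee_rot: [-0.483, 0.516, -0.483, -0.516]
force: [-1.6, -1.2, 5.9]
grip_width: 0.232
pos [287.9 320.9   6. ] yaw 93.8 rv [-0.  0.  0.] shift [ 0.1  -0.11  0.  ] F [-1.1 -0.4  6.6] w 0.231 t 55.45
```

View pics/w29.png

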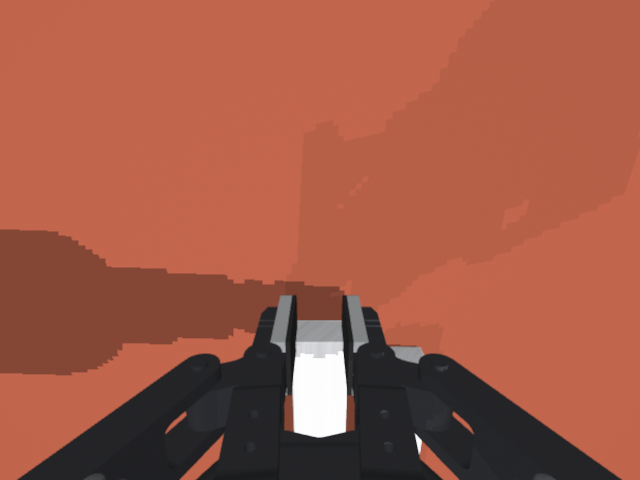

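```bash
python3 -m pendant '[[0,0,0,0,0,-0.8,0.1],[0,0,0,0,0,-1.8,0.1],[0,0,0,0,0,-2.8,0.1],[0,0,0,0,0,-3.8,0.1],[0,0,0,0,0,-4.5,0.1]]'
python3 -m pendant '[[0,0,0,0,0,0,0.4],[0,0,0,0,0,0,0.4],[0,0,0,-3,0,0,0.6],[0,0,0,-9,-2,0,1],[0,0,0,-15,-5,0,1]]'
python3 -m pendant '[[0,0,0,-6,-3,0,1],[0,0,0,-12,-4,0,1],[0,0,0,-12,-4,0,1],[0,0,0,-12,-4,0,1],[0,0,0,-12,-4,0,1]]'
python3 - <<'E'
from h import *
bars("w30"); to((440,230,330))
E
```

```text
time_s: 56.08
eef_pos: [291.5, 275.6, 6.0]
ee_rot: [-0.484, 0.516, -0.483, -0.516]
force: [0.2, 2.8, 6.1]
grip_width: 0.231
time_s: 56.7
eef_pos: [338.2, 279.0, 152.5]
ee_rot: [0.483, -0.516, 0.483, 0.517]
force: [0.1, 0.4, 0.3]
grip_width: 0.989
time_s: 57.32
eef_pos: [377.5, 281.6, 269.2]
ee_rot: [0.482, -0.516, 0.484, 0.517]
force: [-0.0, 0.3, -0.4]
grip_width: 1.0
[390. 230.] 422.2 363.7 233.5 23.9 2.9
[320. 223.] 420.6 284.9 247.2 24.1 4.7
pos [377.6 281.6 269.4] yaw 93.8 rv [0. 0. 0.] shift [-6.07 -5.86 -5.57] F [0.9 0.1 0.5] w 0.998 t 57.375
```

View pics/w30.png

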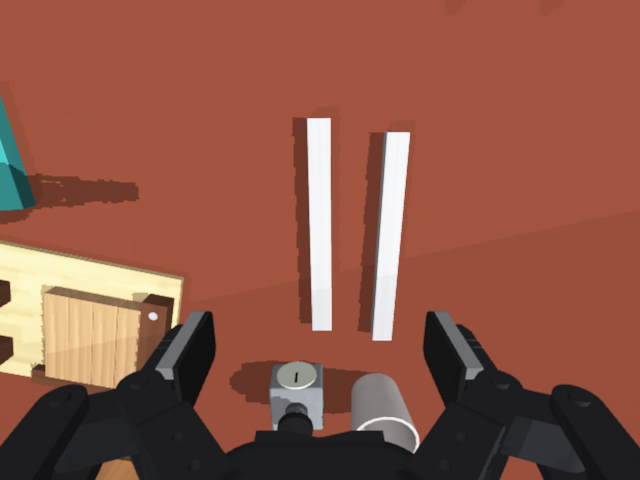

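Run:
```python
from h import *
to((421,284.9,50),94.7)
```

```text
pos [377.6 281.6 269.4] yaw 93.8 rv [-0.016 -0.001 -0.003] shift [21.93 -4.41  0.06] F [0.9 0.1 0.5] w 0.998 t 57.375
```

```bash
python3 -m pendant '[[-0.016,0,0,6,-2,0,1],[-0.016,0,0,12,-4.4,0,0.7],[-0.016,0,0,18,-4.4,0,0.6],[-0.016,0,0,22,-4.4,0,0.6],[-0.016,0,0,22,-4.4,0,0.6]]'
python3 -m pendant '[[0,0,0,0,0,0,0.6],[0,0,0,1,0,0,0.6],[0,0,0,2.5,0,0,0.6],[0,0,0,2.5,0,0,0.6],[0,0,0,2.5,0,0,0.6]]'
python3 - <<'E'
from h import *
cap("wrist","w31"); to((421,284.9,4.5),94.7)
E
```

```text
time_s: 58.0
eef_pos: [420.2, 283.9, 48.1]
ee_rot: [0.477, -0.519, 0.481, 0.521]
force: [-0.7, -0.5, 0.2]
grip_width: 0.6
time_s: 58.62
eef_pos: [422.3, 284.7, 25.8]
ee_rot: [-0.479, 0.52, -0.479, -0.52]
force: [1.3, 0.1, -0.4]
grip_width: 0.601
pos [422.4 284.7  26. ] yaw 94.7 rv [0. 0. 0.] shift [2.15 0.13 0.03] F [ 0.7 -0.6  0.3] w 0.598 t 58.675
```

View pics/w31.png

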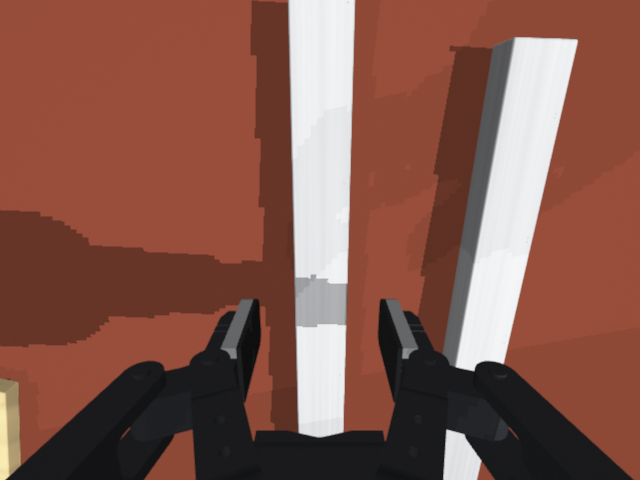

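```bash
python3 -m pendant '[[0,0,0,1,0.1,0,0.6],[0,0,0,2.1,0.1,0,0.6],[0,0,0,2.1,0.1,0,0.6],[0,0,0,2.1,0.1,0,0.6],[0,0,0,2.1,0.1,0,0.6]]'
python3 -m pendant '[[0,0,0,0,0,0,0.1],[0,0,0,0,0,0,0.1],[0,0,0,0,0,0,0.1],[0,0,0,0,0,0,0.1],[0,0,0,0,0,0,0.1]]' 80
python3 -m pendant '[[0,0,0,-2,0,0,0.1],[0,0,0,-6,0,0,0.1],[0,0,0,-11,0,0,0.1],[0,0,0,-15,0,0,0.1],[0,0,0,-16,0,0,0.1]]'
python3 - <<'E'
from h import *
jto(40,0,160,JT)
print(sense()["joints"].round(2))
E
```

```text
time_s: 59.3
eef_pos: [421.3, 284.6, 5.0]
ee_rot: [-0.479, 0.52, -0.479, -0.52]
force: [0.6, 0.2, 0.2]
grip_width: 0.598
time_s: 59.92
eef_pos: [421.3, 284.6, 5.3]
ee_rot: [-0.479, 0.52, -0.479, -0.52]
force: [-1.1, -1.5, 4.6]
grip_width: 0.255
time_s: 60.55
eef_pos: [421.8, 284.8, 166.6]
ee_rot: [-0.48, 0.521, -0.478, -0.52]
force: [-0.5, -0.4, -3.0]
grip_width: 0.255
now jig [-195.3  266. ]
pos [421.8 284.8 166.6] yaw 94.7 rv [1.809 0.004 0.002] shift [  0.68 -16.58 -31.4 ] F [-0.5 -0.4 -3. ] w 0.255 t 60.55
[ 0.36  0.34  1.64 -0.    1.16 -1.29]
```

```bash
python3 -m pendant '[[0.18,0,0,0,-1.5,-3,0.1],[0.36,0,0,0,-3,-6,0.1],[0.54,0,0,0,-4.5,-9,0.1],[0.72,0,0,0,-6,-12,0.1],[0.9,0,0,0,-8,-15,0.1]]'
python3 - <<'E'
from h import *
jto(40,0,160,JT)
E
```

```text
time_s: 61.18
eef_pos: [512.9, 140.6, 162.9]
ee_rot: [0.657, -0.258, 0.659, 0.258]
force: [1.0, 0.4, -2.2]
grip_width: 0.257
now jig [-82.8 137.7]
pos [512.9 140.6 162.9] yaw 42.8 rv [ 0.903 -0.003 -0.001] shift [  0.26 -18.17  -3.21] F [ 1.   0.4 -2.2] w 0.257 t 61.175
```

```bash
python3 -m pendant '[[0.18,0,0,0,-4,-1,0.1],[0.36,0,0,0,-8,-2,0.1],[0.54,0,0,0,-12,-3,0.1],[0.72,0,0,0,-16,-3.2,0.1],[0.9,0,0,0,-18.2,-3.2,0.1]]'
python3 -m pendant '[[0,0,0,0,0,0,0.1],[0,0,0,0,0,0,0.1],[0,0,0,3,0,0,0.1],[0,0,0,6,0,0,0.1],[0,0,0,6,0,0,0.1]]'
python3 - <<'E'
from h import *
cap("wrist","w32");cap("scene","sc32");cap("side","s32"); jto(40,0,70,JT)
E
```

```text
time_s: 61.8
eef_pos: [614.5, -14.7, 162.3]
ee_rot: [0.704, 0.055, 0.706, -0.054]
force: [0.4, 0.3, -2.4]
grip_width: 0.252
time_s: 62.42
eef_pos: [612.6, -12.0, 102.6]
ee_rot: [0.703, 0.051, 0.707, -0.051]
force: [-0.0, 0.7, -1.5]
grip_width: 0.255
now jig [41.7  2. ]
pos [614.8 -12.8 106.2] yaw -8.4 rv [0.01  0.002 0.   ] shift [ 3.62 -0.2  -0.18] F [ 0.1 -0.2 -2.6] w 0.253 t 62.575
```

View pics/w32.png

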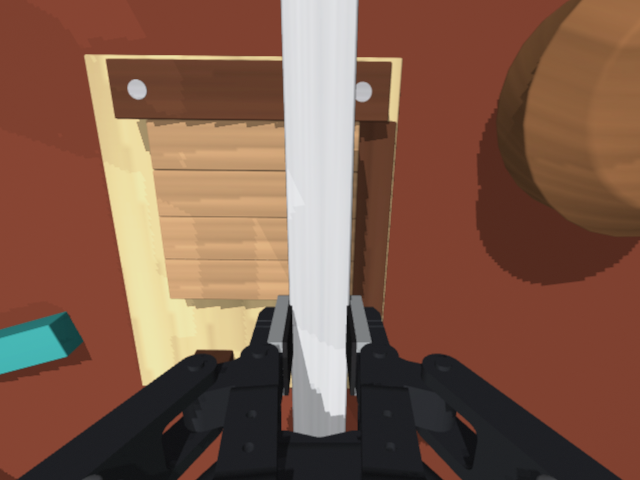

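View pics/sc32.png

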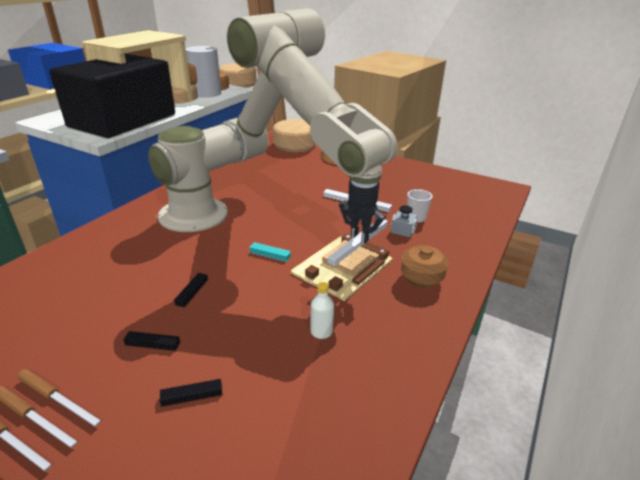

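```bash
python3 -m pendant '[[0.01,0,0,2,-0.2,-0.2,0.1],[0.01,0,0,4,-0.2,-0.2,0.1],[0.01,0,0,5,-0.2,-0.2,0.1],[0.01,0,0,5.6,-0.2,-0.2,0.1],[0.01,0,0,5.6,-0.2,-0.2,0.1]]'
python3 - <<'E'
from h import *
cap("wrist","w33"); jto(40,0,39,JT)
E
```

```text
time_s: 63.2
eef_pos: [612.3, -14.7, 49.1]
ee_rot: [0.705, 0.055, 0.705, -0.055]
force: [-0.4, 0.1, -2.6]
grip_width: 0.254
now jig [39.6 -0.3]
pos [612.4 -14.7  49.4] yaw -9.0 rv [-0.001  0.001  0.   ] shift [1.04 0.03 0.03] F [ 0.4 -0.4 -2. ] w 0.256 t 63.25
```

View pics/w33.png

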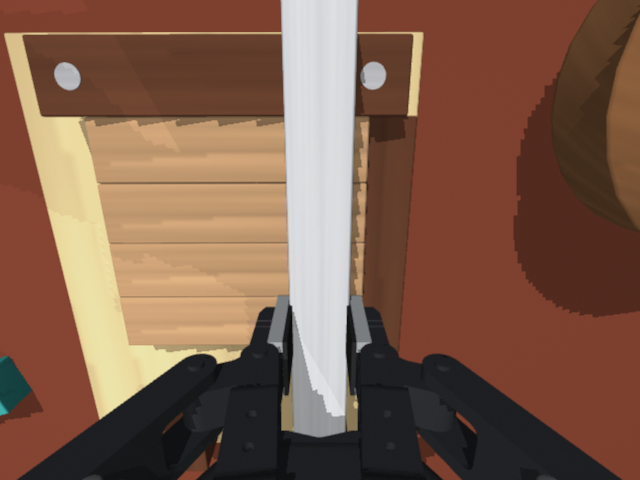

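```bash
python3 -m pendant '[[0,0,0,0.4,0,0,0.1],[0,0,0,0.7,0,0,0.1],[0,0,0,0.9,0,0,0.1],[0,0,0,1.1,0,0,0.1],[0,0,0,1.1,0,0,0.1]]'
python3 - <<'E'
from h import *
jto(40,0,39,JT)
E
```

```text
time_s: 63.88
eef_pos: [612.1, -14.7, 39.3]
ee_rot: [0.705, 0.055, 0.705, -0.055]
force: [-6.1, 0.5, 11.2]
grip_width: 0.258
now jig [39.3 -0.3]
pos [612.1 -14.7  39.3] yaw -9.0 rv [-0.001  0.     0.   ] shift [0.03 0.03 0.07] F [-6.1  0.5 11.2] w 0.258 t 63.875
```

Contact at the expected height. Release gently, rise.

```bash
python3 -m pendant '[[0,0,0,-0.1,0,0,0.42],[0,0,0,-0.1,0,0,0.42],[0,0,0,-0.1,0,0,0.42],[0,0,0,-1,0,0,0.42],[0,0,0,-3,0,0,0.42]]'
python3 -m pendant '[[0,0,0,-4,0,-3,0.42],[0,0,0,-10,0,-6,0.6],[0,0,0,-16,0,-10,1],[0,0,0,-20,0,-10,1],[0,0,0,-20,0,-10,1]]'
python3 - <<'E'
from h import *
bars("w34",52,480);cap("side","s34"); to((421,320,300),94)
E
```

```text
time_s: 64.5
eef_pos: [611.7, -14.7, 67.9]
ee_rot: [0.704, 0.056, 0.705, -0.055]
force: [0.3, -0.7, -0.3]
grip_width: 0.421
time_s: 65.12
eef_pos: [514.1, 0.9, 272.4]
ee_rot: [0.708, 0.055, 0.702, -0.056]
force: [0.1, 0.3, -0.6]
grip_width: 1.0
[417. 185.] 614.5 -16.2 248.4 31.9 80.9
pos [513.2   0.9 267.9] yaw -9.0 rv [-1.798e+00  0.000e+00  1.000e-03] shift [ -3.22  30.07 -14.1 ] F [ 0.2  0.1 -0.7] w 1.004 t 65.225
```

View pics/w34.png

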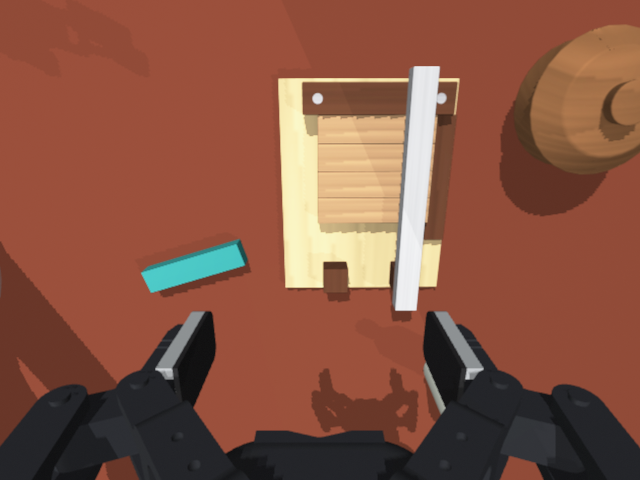

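View pics/s34.png

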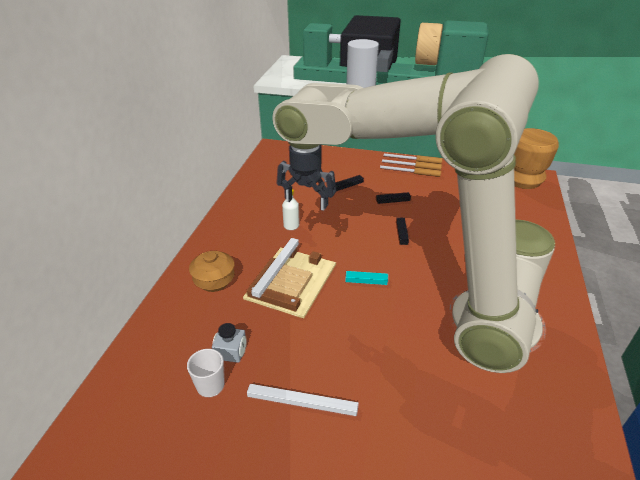

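```bash
python3 -m pendant '[[-0.18,0,0,-1,6,-3,1],[-0.36,0,0,-2,12,-6,1],[-0.54,0,0,-3,18,-9,1],[-0.72,0,0,-3,24,-12,1],[-0.9,0,0,-3,28,-15,1]]'
python3 -m pendant '[[-0.18,0,0,0,0,0,1],[-0.36,0,0,0,0,0,1],[-0.54,0,0,0,0,0,1],[-0.72,0,0,0,0,0,1],[-0.88,0,0,0,0,0,1]]'
python3 -m pendant '[[0,0,0,0,0,0,1],[0,0,0,0,0,0,1],[0,0,0,0,0,0,1],[0,0,0,0,0,0,1],[0,0,0,0,0,0,1]]'
python3 - <<'E'
from h import *
bars("w35"); to((430,364,50),93)
E
```

```text
time_s: 65.85
eef_pos: [411.2, 295.7, 296.2]
ee_rot: [0.657, -0.259, 0.659, 0.259]
force: [0.8, -0.0, 0.1]
grip_width: 0.999
time_s: 66.47
eef_pos: [412.0, 293.9, 296.1]
ee_rot: [0.484, -0.514, 0.486, 0.515]
force: [0.3, -0.4, -0.3]
grip_width: 1.001
time_s: 67.1
eef_pos: [412.1, 294.0, 297.7]
ee_rot: [0.487, -0.513, 0.487, 0.513]
force: [-0.2, -0.5, 0.1]
grip_width: 1.0
[379. 197.] 430.2 364.0 248.3 24.1 3.0
pos [412.1 294.  297.7] yaw 93.0 rv [-0.  0.  0.] shift [24.77 -2.15  6.9 ] F [-0.6 -1.2  1.5] w 1.0 t 67.15
```

View pics/w35.png

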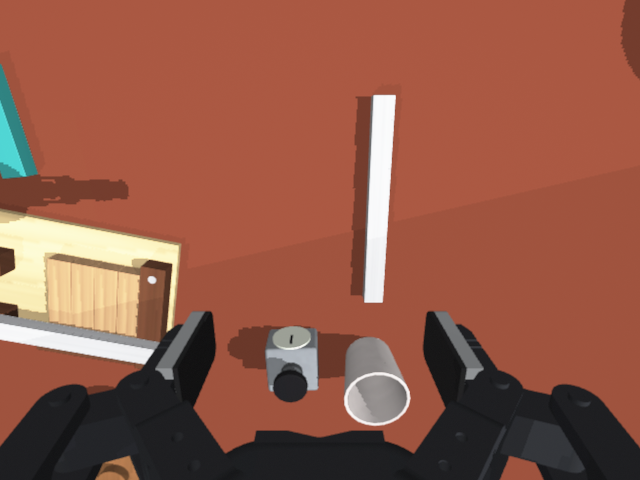

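```bash
python3 -m pendant '[[0,0,0,6,-1,3,1],[0,0,0,12,-2.2,6.9,0.7],[0,0,0,18,-2.2,6.9,0.6],[0,0,0,24,-2.2,6.9,0.6],[0,0,0,24.7,-2.2,6.9,0.6]]'
python3 -m pendant '[[0,0,0,0,0,0,0.6],[0,0,0,1,0,0,0.6],[0,0,0,2.5,0,0,0.6],[0,0,0,2.5,0,0,0.6],[0,0,0,2.5,0,0,0.6]]'
python3 - <<'E'
from h import *
cap("wrist","w36"); to((430.2,364,4.5),93)
E
```

```text
time_s: 67.78
eef_pos: [428.9, 363.2, 47.6]
ee_rot: [0.485, -0.512, 0.489, 0.514]
force: [-0.3, 0.4, 1.0]
grip_width: 0.597
time_s: 68.4
eef_pos: [430.7, 364.1, 26.0]
ee_rot: [-0.487, 0.513, -0.487, -0.513]
force: [0.1, -0.4, 0.1]
grip_width: 0.601
pos [430.7 364.2  26.1] yaw 93.0 rv [-0.     0.     0.001] shift [ 2.16  0.06 -0.01] F [-0.6 -0.7  0.1] w 0.603 t 68.45
```

View pics/w36.png

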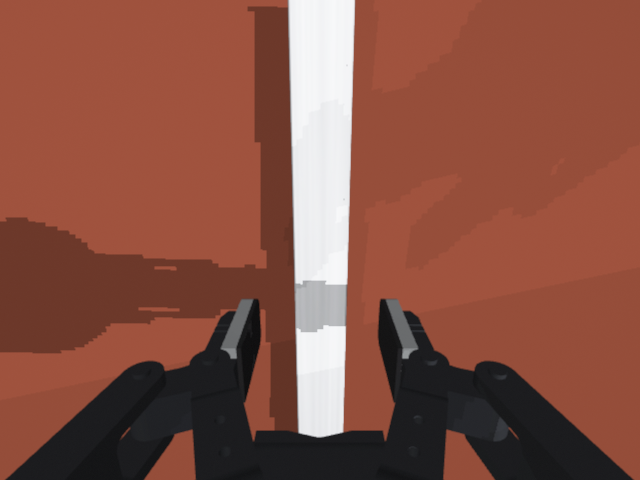

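```bash
python3 -m pendant '[[0,0,0,1,0.05,0,0.6],[0,0,0,2.1,0.05,0,0.6],[0,0,0,2.1,0.05,0,0.6],[0,0,0,2.1,0.05,0,0.6],[0,0,0,2.1,0.05,0,0.1]]' 80
python3 -m pendant '[[0,0,0,0,0,0,0.1],[0,0,0,0,0,0,0.1],[0,0,0,0,0,0,0.1],[0,0,0,0,0,0,0.1],[0,0,0,0,0,0,0.1]]' 80
python3 -m pendant '[[0,0,0,-2,0,0,0.1],[0,0,0,-6,0,0,0.1],[0,0,0,-11,0,0,0.1],[0,0,0,-15,0,0,0.1],[0,0,0,-16,0,0,0.1]]'
python3 - <<'E'
from h import *
jto(-40,0,160,JT)
E
```

```text
time_s: 69.08
eef_pos: [430.2, 364.1, 5.0]
ee_rot: [-0.487, 0.513, -0.487, -0.513]
force: [-0.6, 1.2, -0.5]
grip_width: 0.403
time_s: 69.7
eef_pos: [430.3, 364.2, 5.4]
ee_rot: [-0.487, 0.513, -0.486, -0.513]
force: [-1.8, -0.5, 6.6]
grip_width: 0.256
time_s: 70.32
eef_pos: [430.6, 364.4, 166.6]
ee_rot: [-0.488, 0.513, -0.486, -0.512]
force: [0.4, 0.3, -2.4]
grip_width: 0.255
now jig [-198.9  345.9]
pos [430.6 364.4 166.6] yaw 93.0 rv [1.779e+00 4.000e-03 1.000e-03] shift [  0.63  -8.39 -37.13] F [ 0.4  0.3 -2.4] w 0.255 t 70.325
```

```bash
python3 -m pendant '[[0.18,0,0,0,-0.8,-4,0.1],[0.36,0,0,0,-1.6,-8,0.1],[0.54,0,0,0,-2.5,-12,0.1],[0.72,0,0,0,-3.5,-16,0.1],[0.9,0,0,0,-4.5,-20,0.1]]'
python3 - <<'E'
from h import *
jto(-40,0,160,JT)
E
```

```text
time_s: 70.95
eef_pos: [484.9, 165.2, 162.9]
ee_rot: [0.661, -0.248, 0.663, 0.248]
force: [0.4, -0.0, -3.2]
grip_width: 0.252
now jig [-114.3  157.7]
pos [484.9 165.2 162.9] yaw 41.1 rv [ 0.873 -0.003 -0.001] shift [  0.28 -15.82  -7.31] F [ 0.4 -0.  -3.2] w 0.252 t 70.95
```

```bash
python3 -m pendant '[[0.18,0,0,0,-4,-2,0.1],[0.36,0,0,0,-8,-4,0.1],[0.54,0,0,0,-12,-6,0.1],[0.72,0,0,0,-15.8,-7.3,0.1],[0.87,0,0,0,-15.8,-7.3,0.1]]'
python3 -m pendant '[[0,0,0,0,0,0,0.1],[0,0,0,0,0,0,0.1],[0,0,0,3,0,0,0.1],[0,0,0,6,0,0,0.1],[0,0,0,6,0,0,0.1]]'
python3 -m pendant '[[0,0,0,0,0,0,0.1],[0,0,0,0,0,0,0.1],[0,0,0,0,0,0,0.1],[0,0,0,0,0,0,0.1],[0,0,0,0,0,0,0.1]]'
python3 - <<'E'
from h import *
cap("wrist","w37");jto(-40,0,50,JT)
E
```

```text
time_s: 71.58
eef_pos: [535.1, -2.5, 162.6]
ee_rot: [0.704, 0.055, 0.706, -0.055]
force: [0.3, 0.3, -1.6]
grip_width: 0.255
time_s: 72.2
eef_pos: [533.9, 0.5, 102.9]
ee_rot: [0.704, 0.051, 0.707, -0.051]
force: [-0.1, 0.6, -1.6]
grip_width: 0.256
time_s: 72.82
eef_pos: [535.2, -0.2, 104.8]
ee_rot: [0.705, 0.052, 0.705, -0.052]
force: [0.3, -0.1, -2.6]
grip_width: 0.256
now jig [-38.9   2.1]
pos [ 5.352e+02 -2.000e-01  1.047e+02] yaw -8.4 rv [ 0.009  0.    -0.   ] shift [ 5.47 -0.21 -0.11] F [ 0.1 -0.2 -1.9] w 0.257 t 72.875
```

View pics/w37.png

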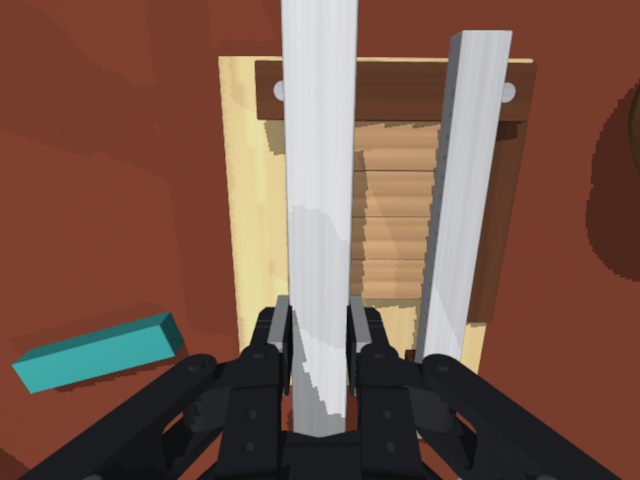

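```bash
python3 -m pendant '[[0.009,0,0,2,-0.2,-0.1,0.1],[0.009,0,0,4,-0.2,-0.1,0.1],[0.009,0,0,5,-0.2,-0.1,0.1],[0.009,0,0,5.5,-0.2,-0.1,0.1],[0.009,0,0,5.5,-0.2,-0.1,0.1]]'
python3 - <<'E'
from h import *
cap("wrist","w38");jto(-40,0,39,JT)
E
```

```text
time_s: 73.5
eef_pos: [534.1, -2.0, 49.8]
ee_rot: [0.705, 0.055, 0.705, -0.055]
force: [0.1, -0.5, -1.7]
grip_width: 0.251
now jig [-39.6   0.1]
pos [534.2  -2.   50.1] yaw -8.9 rv [0.    0.001 0.   ] shift [ 1.11 -0.01 -0.04] F [ 0.1  0.1 -2.8] w 0.255 t 73.55
```

View pics/w38.png

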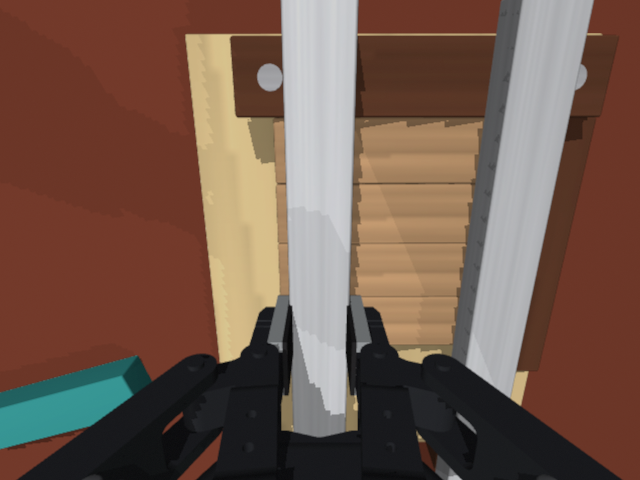

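```bash
python3 -m pendant '[[0,0,0,0.4,0,0,0.1],[0,0,0,0.7,0,0,0.1],[0,0,0,0.9,0,0,0.1],[0,0,0,1.15,0,0,0.1],[0,0,0,1.15,0,0,0.1]]'
python3 - <<'E'
from h import *
jto(-40,0,39,JT)
E
```

```text
time_s: 74.18
eef_pos: [534.0, -2.0, 39.3]
ee_rot: [0.705, 0.055, 0.705, -0.055]
force: [-5.3, 0.2, 11.0]
grip_width: 0.255
now jig [-39.8   0.1]
pos [534.   -2.   39.3] yaw -8.9 rv [0. 0. 0.] shift [ 0.03 -0.01 -0.02] F [-5.3  0.2 11. ] w 0.255 t 74.175
```

```bash
python3 -m pendant '[[0,0,0,-0.1,0,0,0.42],[0,0,0,-0.1,0,0,0.42],[0,0,0,-0.1,0,0,0.42],[0,0,0,-1,0,0,0.42],[0,0,0,-3,0,0,0.42]]'
python3 -m pendant '[[0,0,0,-5,0,0,0.42],[0,0,0,-10,0,0,0.6],[0,0,0,-16,0,2,1],[0,0,0,-22,0,4,1],[0,0,0,-25,0,4,1]]'
python3 -m pendant '[[0,0,0,0,0,0,1],[0,0,0,0,0,0,1],[0,0,0,0,0,0,1],[0,0,0,0,0,0,1],[0,0,0,0,0,0,1]]'
python3 - <<'E'
from h import *
bars("w39",52,480);cap("side","s39");cap("scene","sc39"); to((421,320,300),94)
for b in [(40,0),(-40,0)]: print(J(*b))
E
```

```text
time_s: 74.8
eef_pos: [533.6, -1.9, 68.4]
ee_rot: [0.704, 0.055, 0.705, -0.055]
force: [-0.3, 1.1, 0.2]
grip_width: 0.418
time_s: 75.42
eef_pos: [574.2, -8.4, 321.8]
ee_rot: [0.707, 0.055, 0.703, -0.055]
force: [-1.0, 0.1, -1.0]
grip_width: 0.998
time_s: 76.05
eef_pos: [573.4, -8.2, 317.8]
ee_rot: [0.705, 0.055, 0.705, -0.055]
force: [0.4, 0.1, 0.6]
grip_width: 0.996
[400. 369.] 646.2 -254.6 53.5 98.1 91.4
[354. 181.] 611.1 -15.6 248.1 24.5 81.0
[283. 178.] 528.7 -2.7 248.2 33.6 81.2
pos [573.4  -8.2 318.1] yaw -8.9 rv [-1.797 -0.    -0.   ] shift [  1.81  30.05 -20.16] F [-0.2  0.2  0.3] w 0.997 t 76.2
[612.81297917 -14.5228994 ]
[533.78702083  -2.0771006 ]
```

View pics/w39.png

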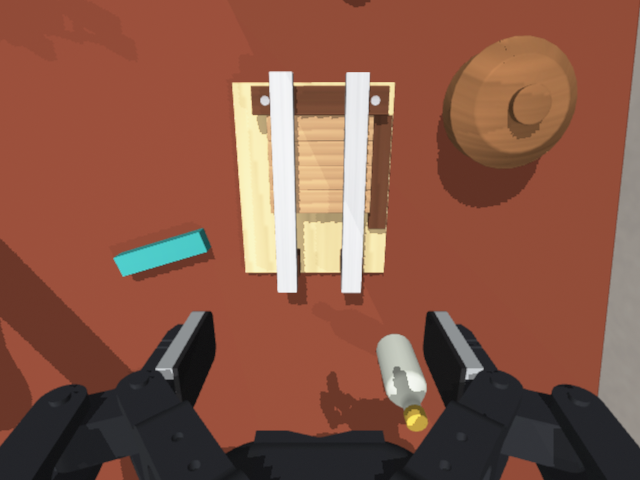

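View pics/s39.png

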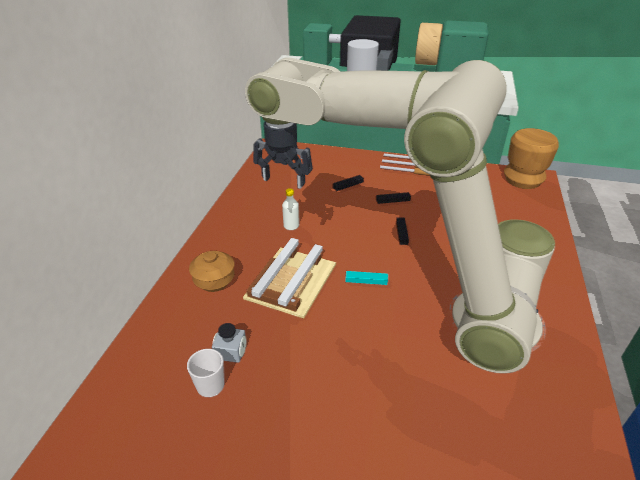

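```bash
python3 - <<'E'
from h import *
for n,uv in [("side",(227.5,329)),("scene",(405.5,210))]:
    print(n,ray(vision.calibration(n),[uv],82))
to((560,230,250),-9)
E
python3 -c "
import cv2
a=cv2.imread('pics/s39.png')[310:400,180:270];b=cv2.imread('pics/sc39.png')[180:250,370:440]
cv2.imwrite('pics/z39.png',cv2.hconcat([cv2.resize(a,(390,390)),cv2.resize(b,(390,390))]))"
```

```text
side [[638.69249638 268.04545196  82.        ]]
scene [[645.98031542 259.15877742  82.        ]]
pos [573.4  -8.2 318.1] yaw -8.9 rv [ 0.001 -0.     0.   ] shift [ 6.81 23.32 -5.03] F [-0.2  0.2  0.3] w 0.997 t 76.2
```

View pics/z39.png

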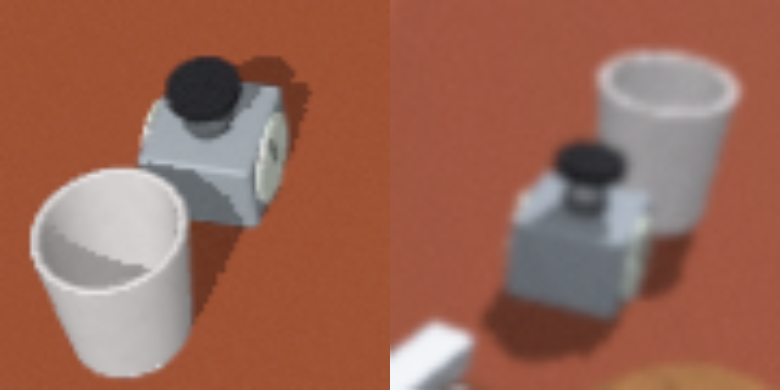

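```bash
python3 -m pendant '[[0,0,0,0,6,0,0.5],[0,0,0,2,12,0,0],[0,0,0,4,18,1,0],[0,0,0,6,24,1.5,0],[0,0,0,7,25,1.5,0]]'
python3 -m pendant '[[0,0,0,0,0,0,0],[0,0,0,0,0,0,0],[0,0,0,0,0,0,0],[0,0,0,0,0,0,0],[0,0,0,0,0,0,0]]'
python3 - <<'E'
from h import *
im,c=cap("wrist","w40"); 
hsv=cv2.cvtColor(im,cv2.COLOR_RGB2HSV); m=(hsv[...,2]<60).astype(np.uint8)*255; m[280:]=0
cs,_=cv2.findContours(m,cv2.RETR_EXTERNAL,cv2.CHAIN_APPROX_NONE)
for k in cs:
    if cv2.contourArea(k)>300: print(cv2.fitEllipse(k), ray(c,[cv2.fitEllipse(k)[0]],82)[0].round(1))
to((642,264,110))
E
```

```text
time_s: 76.82
eef_pos: [626.7, 239.7, 246.1]
ee_rot: [0.704, 0.054, 0.706, -0.054]
force: [0.3, -1.0, -0.0]
grip_width: 0.003
time_s: 77.45
eef_pos: [627.2, 236.1, 248.5]
ee_rot: [0.705, 0.055, 0.705, -0.055]
force: [-0.1, 0.4, 0.6]
grip_width: 0.002
((330.10699462890625, 171.7342529296875), (46.55741500854492, 47.31596755981445), 18.652816772460938) [641.6 271.1  82. ]
pos [627.1 236.2 248.3] yaw -9.0 rv [0. 0. 0.] shift [13.84  2.98  1.03] F [0.1 0.6 0.1] w 0.004 t 77.5
```

View pics/w40.png

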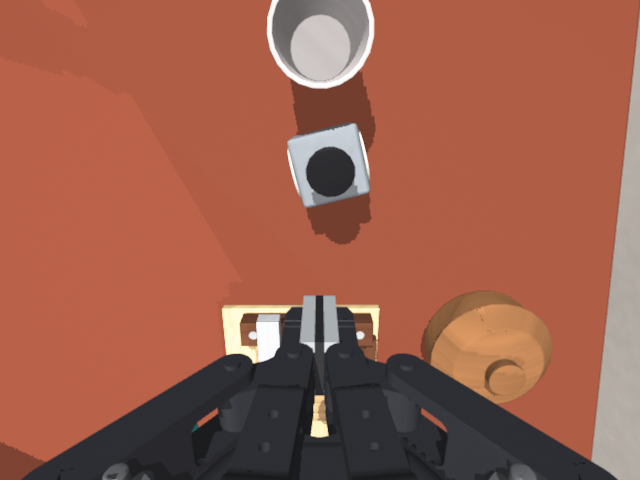

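```bash
python3 -m pendant '[[0,0,0,4,3.4,0.9,0],[0,0,0,9,3.4,0.9,0],[0,0,0,13,3.4,0.9,0],[0,0,0,14,3.4,0.9,0],[0,0,0,14,3.4,0.9,0]]'
python3 -m pendant '[[0,0,0,0,0,0,0],[0,0,0,0.5,0,0,0],[0,0,0,1,0,0,0],[0,0,0,1.5,0,0,0],[0,0,0,1.5,0,0,0]]'
python3 - <<'E'
from h import *
cap("side","s41");cap("scene","sc41");to((641,268,70))
E
python3 -c "
import cv2
a=cv2.imread('pics/s41.png')[290:400,170:280];b=cv2.imread('pics/sc41.png')[160:250,360:450]
cv2.imwrite('pics/z41.png',cv2.hconcat([cv2.resize(a,(390,390)),cv2.resize(b,(390,390))]))"
```

```text
time_s: 78.12
eef_pos: [641.7, 268.6, 109.1]
ee_rot: [0.705, 0.055, 0.705, -0.055]
force: [0.2, 0.6, 0.8]
grip_width: 0.001
time_s: 78.75
eef_pos: [641.0, 268.6, 92.5]
ee_rot: [0.705, 0.055, 0.705, -0.055]
force: [-0.3, -0.3, 0.8]
grip_width: 0.004
pos [641.3 268.7  93.2] yaw -8.9 rv [0. 0. 0.] shift [ 2.32 -0.07 -0.02] F [-0.4  0.5  0.1] w -0.001 t 78.85
```

View pics/z41.png

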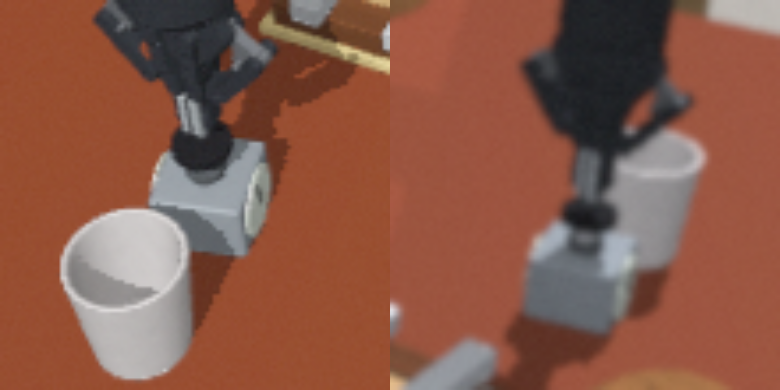

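```bash
python3 -m pendant '[[0,0,0,0.8,0,0,0],[0,0,0,1.4,0,0,0],[0,0,0,1.9,0,0,0],[0,0,0,2.3,0,0,0],[0,0,0,2.3,0,0,0]]'
python3 -m pendant '[[0,0,0,0.1,0,0,0],[0,0,0,0.3,0,0,0],[0,0,0,0.4,0,0,0],[0,0,0,0.4,0,0,0],[0,0,0,0.4,0,0,0]]'
```

```text
time_s: 79.47
eef_pos: [641.3, 268.6, 70.6]
ee_rot: [0.705, 0.055, 0.705, -0.055]
force: [-2.7, -0.5, 6.6]
grip_width: 0.001
time_s: 80.1
eef_pos: [641.5, 268.7, 69.9]
ee_rot: [0.706, 0.055, 0.704, -0.055]
force: [-10.3, -3.3, 24.9]
grip_width: -0.002
```

```bash
python3 -m pendant '[[0,0,0,-1,0,0,0],[0,0,0,-3,0,0,0],[0,0,0,-8,0,0,0],[0,0,0,-14,0,0,0],[0,0,0,-20,-3,0,0]]'
python3 -m pendant '[[0,0,0,-2,-6,-5,0],[0,0,0,-2,-12,-8,0],[0,0,0,-2,-18,-8,0],[0,0,0,-2,-20,-8,0],[0,0,0,-2,-20,-8,0]]'
python3 -m pendant '[[0,0,0,0,0,0,0],[0,0,0,0,0,0,0],[0,0,0,0,0,0,0],[0,0,0,0,0,0,0],[0,0,0,0,0,0,0]]'
python3 - <<'E'
from h import *
bars("w42",52,480);cap("side","s42");cap("scene","sc42");to((641,268,70))
E
python3 -c "
import cv2
a=cv2.imread('pics/s42.png')[220:400,180:360];b=cv2.imread('pics/sc42.png')[180:310,280:410]
cv2.imwrite('pics/z42.png',cv2.hconcat([cv2.resize(a,(390,390)),cv2.resize(b,(390,390))]))"
```

```text
time_s: 80.72
eef_pos: [636.4, 241.9, 264.2]
ee_rot: [0.705, 0.054, 0.705, -0.054]
force: [0.8, -0.4, 0.2]
grip_width: 0.001
time_s: 81.35
eef_pos: [526.4, 53.9, 282.8]
ee_rot: [0.705, 0.056, 0.705, -0.056]
force: [0.2, -0.2, -0.0]
grip_width: 0.003
time_s: 81.98
eef_pos: [526.8, 56.1, 282.0]
ee_rot: [0.705, 0.055, 0.705, -0.055]
force: [0.1, 0.3, -0.5]
grip_width: -0.002
[408. 236.] 615.1 -15.9 248.0 32.5 81.0
[335. 216.] 537.9 25.2 192.6 24.0 81.3
pos [526.8  55.9 282.1] yaw -8.9 rv [0. 0. 0.] shift [21.21 22.73  7.98] F [0.1 0.1 0.3] w -0.002 t 82.125
```

View pics/w42.png

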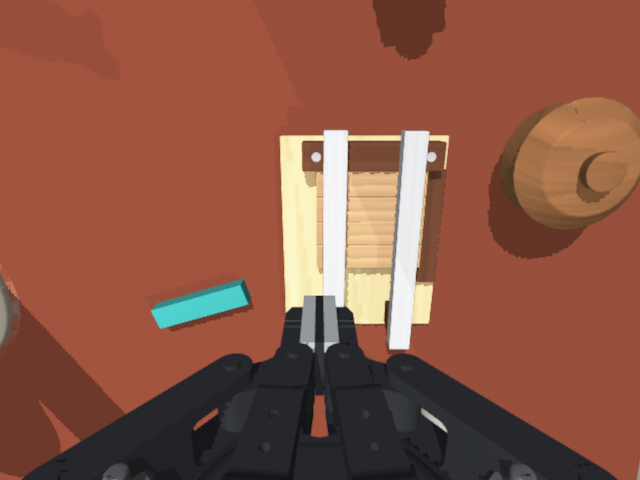

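View pics/z42.png

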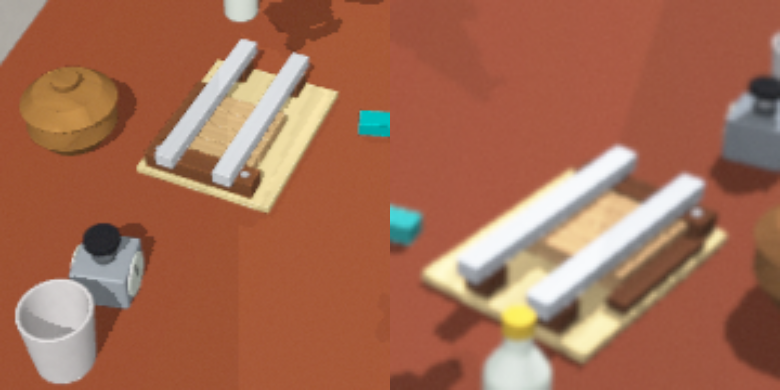

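```bash
python3 -c "
from rig import job
print(job.finish_job())"
```

```text
the job is handed in; nothing more can be done
None
```

The job is done and handed in at about 82 s of the 210 s allowed; no verdict was reported.

- **Staves:** All four were laid in the jig. I pushed each one against the fence and its neighbours, then pushed the ends against the stop. The finger stopped at −70.1 to −70.2 mm (jig x) at stave 4 and stave 1, the two end pushes I measured. The two middle pushes ended at about the same force.
- **Bars:** One bar was knocked to within about 10 mm of the other before I could pick it up. I drew it clear by its end, and then placed both bars on the posts and fence. They measure about 81° in the base frame, square to the staves, whose direction I measured at −9°. When I put them down they were 1–2 mm from the target; the last pictures show both still lying level.
- **Timer:** The plunger was pressed at the end, to 12 mm down with 25 N against its stop. I then let it go, and it is back up in the last pictures.
- **Checks:** No check failed. The three cameras put the plunger head up to about 12 mm apart. I used a middle value, and a close-up before pressing showed the fingers centred on the head. I did not touch the bottle, bowl or tin.

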